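# Fetch the boxed-in culture flask for imaging

### The arm

A 6-joint arm with a two-finger parallel gripper is mounted at the origin on the work surface. World frame = base frame: x ahead of the robot, y to its left, z up, the work surface at z = 0. Lengths are in m, angles in rad, forces in N, time in s.
With the tool pointing down it reaches from about 0.35 to 0.975 m from the base axis. Payload 7.1 kg.
Tool frame: the origin (TCP) lies midway between the tips of the shut fingers; the grasp point (between the pads) lies 19 mm behind it (bot.grasp_offset is the distance from the TCP to the grasp point, in m); z points along the fingers, y is the direction in which the jaws open and shut (so a half turn about z gives the same grasp; the last joint's range is limited). The gripper opens to 88 mm and grips with 3 to 60 N. Pads are 20 mm wide; open, the fingers measure 115 mm over their backs; the gripper's body (75 mm by 178 mm) begins 61 mm behind the grasp point.
Start: joints at [-1.163, 0.423, 1.63, -0, 1.089, -0.019], TCP at [0.259, -0.569, 0.199] pointing down, gripper open.
Joint ranges: [-3, 3], [-0.9, 2.11], [0.09, 2.58], [-1.31, 4.45], [0.11, 2.69], [-2.54, 2.54]. Speed limits (rad/s): [2.39, 2.39, 3.01, 3.14, 3.14, 3.14].

### API

Orientations are given as a unit quaternion [x, y, z, w].
In Python, from rig import bot gives the robot as it stands.
- The arm moves only by the tool move_arm, never from a script. Its argument "motion" is a list of rows, each an object of numbers: "x", "y", "z": the shift along the tool's x, y, z each as a share of 100 cm, from -1 to 1; "twist": the turn about the tool's z as a share of 0.5 rad, from -1 to 1; "fingers": the gripper's target within -1 to 1 (fully open at 1, half-way at 0, shut at -1). A call has exactly 10 rows; each row is the pose to reach, as a shift and turn from the pose commanded when the call began, along the tool's axes at that moment; what a row does not reach only later rows make up. A row lasts 1/12 s, in which the tool goes at most 41.7 mm and 7.16 degrees, less where a joint would pass 70% of its speed; a pose out of reach is approached as far as the arm can. A call with a number of a shift or a turn outside -1 to 1 is refused whole. A call with a gripper value outside its range is refused whole. The fingers move at their own pace and stop on an object; "force" is the grip in N (left out, the last holds). Time passes only in rows, so rows that repeat a pose let the fingers close, or fill a call up. It gives the time, the measured TCP pose, the force and the opening at its end, in the units of the state.
- bot.get_obs(): the state, without advancing time (a new reading comes with each control period).
- bot.camera(name): name is "scene" or "side" or "wrist"; returns a dict with "color" (384x512x3 uint8, blue, green, red), "range_z" (384x512 float32, m along the optical axis (not along the pixel's ray), 0 where there is no reading), "fx", "fy", "cx", "cy" (pixels), "world_to_cam" (4x4, takes a point from world to camera coordinates); the wrist camera has in their place "tool_from_camera" (4x4, takes a point from camera to tool coordinates, whose origin is the TCP and whose axes are the flange's). Camera axes: x right, y down, z forward; pixel columns grow to the right and rows downward; lengths in m; the calibration is good to about 2 mm. A picture is of the moment at which its call begins: read the wrist's pose just before it.
- bot.job_done(): hands the job in, once; it reports no verdict.
The state is a dict: "time_s": time; "qpos": joint angles; "qd": joint speeds; "joint_torque": joint torques, N m; "eef_pos": TCP position; "tool_rot": TCP orientation; "ft_force": force on the tool from outside, world axes, zero at the start; "torque": the same for the moment, N m; "opening": finger opening in m.
Only numpy, scipy, OpenCV 4.12 (cv2) and the standard library are available. Lean on these libraries where they do the work, as an engineer would, in place of code of your own. Each camera call takes 0.05 s, during which the arm holds its last target. There are 200 camera calls.

### The job

The culture flask lies boxed in on the grey tray. Stand the tall bottle, the square bottle and the jar all on the rubber mat first, then lay the flask centred on the imager's window with its length along the window's length (cap to either end), and only then put each of the three back on the very spot of the tray where it stood at the start. Keep the three upright and the flask level throughout, and leave the tube rack and the tip box alone.

Things in the scene. Friction and masses are not known exactly. Their poses are not given: they have to be found in the camera images.
- tall_bottle_center (a point): Tallest of the three blockers, round amber bottle with a paper label, 120 mm high, body 50 mm across, narrow neck, black round screw cap 34 mm across and 26 mm high. Mass about 0.15 to 0.31 kg. The point is on its axis half-way up, 60 mm above its foot; z up. The middle of the cap is 47 mm above this point: take it there from above.
- square_bottle_center (a point): Square white plastic bottle, 105 mm high, body 46 x 46 mm, grey round screw cap 38 mm across and 22 mm high. Mass about 0.14 to 0.28 kg. The point is on its axis half-way up, 52.5 mm above its foot; x, y square to its sides, z up. The middle of the cap is 41.5 mm above this point.
- jar_center (a point): Shortest of the three: squat grey round jar with a paper label, 88 mm high, body 50 mm across, broad white round cap 46 mm across and 24 mm high. Mass about 0.13 to 0.25 kg. The point is on its axis half-way up, 44 mm above its foot; z up. The middle of the cap is 32 mm above this point.
- flask_center (a point): Flat culture flask lying on its broad side: whitish box body 80 mm long (x), 50 mm wide (y), 30 mm high, with a short neck and a blue cap 24 mm across on its +x end, reaching 67 mm from the body's centre. Mass about 0.06 to 0.13 kg. The point is the centre of the box body, 15 mm above its underside. It is gripped across its 50 mm width, which needs the three blockers out of the way.
- tray: Grey plastic tray 200 x 200 mm, fixed, origin at the centre of its underside, floor 4 mm and rim 10 mm above the bench. In its frame the flask lies at (0, 0), cap to +x; beside it are three dark spots 55 mm across at (-30, 58), (30, 58) and (0, -58) mm, on each a blocker within 3 mm of its middle, in changing order, about 8 mm from the flask. Tray, mat and imager swap places between starts.
- mat: Dark rubber mat with a thin grey border line, 200 (x) x 170 (y) mm, 3 mm thick, flat on the bench, fixed: the side area for the three blockers, which must stand with their feet wholly on it. Origin: centre of its underside. Empty at the start.
- imager_window (a point): Centre of the glass window in the top of the imager, a fixed low white box 160 (x) x 130 (y) x 60 mm with a flat black top. The point is on the top surface, 60 mm above the bench; x runs along the window's length. The window is 84 (x) x 54 (y) mm and flush: nothing guides the flask.
- tube_rack: Bystander: loose white tube rack with capped tubes, 60 (x) x 110 (y) mm, 74 mm high, at the far side of the bench. Origin: centre of its underside.
- tip_box: Bystander: loose grey box with a whitish lid, 80 (x) x 110 (y) mm, 72 mm high, at the far side of the bench. Origin: centre of its underside.
Things that resemble listed ones, but are neither listed nor needed, are in the scene too. What is shaped like the part that bears jar_center but blue, purple or red is not meant.

How it is judged:
On the way, in this order (a step that is already met when the one before it is completed fails the run):
1. the tall bottle, the square bottle and the jar all stand on the rubber mat (x of tall_bottle_center in the frame of mat between -0.085 and 0.085 m and y of tall_bottle_center in the frame of mat between -0.07 and 0.07 m and z of tall_bottle_center in the frame of mat below 0.072 m and angle between each of tall_bottle_center, square_bottle_center, jar_center's own z axis and vertical below 0.12 rad and x of square_bottle_center in the frame of mat between -0.085 and 0.085 m and y of square_bottle_center in the frame of mat between -0.07 and 0.07 m and z of square_bottle_center in the frame of mat below 0.0645 m and x of jar_center in the frame of mat between -0.085 and 0.085 m and y of jar_center in the frame of mat between -0.07 and 0.07 m and z of jar_center in the frame of mat below 0.056 m), for 0.2 s.
2. the flask lies on the imager's window while the three still stand on the mat (all of step 1 and horizontal distance between flask_center and imager_window below 0.012 m and angle between the x axis of flask_center and the x axis of imager_window, either way round below 0.2 rad and z of flask_center in the frame of imager_window between 0.01 and 0.022 m and angle between flask_center's own z axis and vertical below 0.1 rad), for 0.2 s.
At the end, for the whole second after the job is handed in: The flask lies level on the imager, its body centre within 12 mm of the window's centre and its length within 0.2 rad of the window's (either way round); the tall bottle, the square bottle and the jar stand upright on the tray, each within 15 mm of where it stood at the start; all at rest (horizontal distance between flask_center and imager_window below 0.012 m and angle between the x axis of flask_center and the x axis of imager_window, either way round below 0.2 rad and z of flask_center in the frame of imager_window between 0.01 and 0.022 m and angle between each of flask_center, tall_bottle_center, square_bottle_center, jar_center's own z axis and vertical below 0.1 rad and linear speed of each of flask, tall_bottle, square_bottle, jar below 0.02 m/s and distance of each of tall_bottle_center, square_bottle_center, jar_center from where it was at the start of the episode below 0.015 m); the robot touches nothing.
It fails at once if the tall bottle, the square bottle or the jar tipped over (angle between any of tall_bottle_center, square_bottle_center, jar_center's own z axis and vertical above 0.6 rad).
It fails at once if the flask tipped far out of level (angle between flask_center's own z axis and vertical above 0.6 rad).
It fails at once if the tube rack or the tip box pushed out of place (distance of any of tube_rack, tip_box from where it was at the start of the episode above 0.03 m).
It also fails if it takes over 149 s, if anything falls off the work surface, if the arm or the gripper's body presses on something with over 40 N, if the wrist force passes 120 N, or if a joint passes its speed limit or range.

## Working session

There is one attempt and no reset: what is moved stays moved. The work goes in short steps, Python scripts to look and compute and a tool call to move; the robot and the scene stay as the last step left them, time stands still between calls to the robot, and variables do not carry over. Pictures are saved under pics/ and viewed, about 12 in all and at most 16, crops included, and the job is handed in when it is done.

Besides the shell and the picture viewer there is one more tool, called after "Call:" as name(argument=value, ...), one argument or row to a line, values as JSON. move_arm: Moves the arm, as the interface text tells. Its arguments: {"type":"object","properties":{"motion":{"type":"array","items":{"type":"object","properties":{"x":{"type":"number"},"y":{"type":"number"},"z":{"type":"number"},"twist":{"type":"number"},"fingers":{"type":"number"}}}},"force":{"type":"number"}},"required":["motion"]}

```bash
mkdir -p pics; ls
cat > h.py <<'E'
from rig import bot
import numpy as np, cv2
from scipy.spatial.transform import Rotation as R
def save(n,f):
    c=bot.camera(n); cv2.imwrite(f'pics/{f}.png',c['color']); np.savez(f'pics/{f}.npz',**c); return c
def cloud(c,W=None):
    h,w=c['range_z'].shape; u,v=np.meshgrid(np.arange(w),np.arange(h)); z=c['range_z']
    P=np.stack([(u-c['cx'])/c['fx']*z,(v-c['cy'])/c['fy']*z,z],-1)
    T=np.linalg.inv(c['world_to_cam']) if W is None else W
    P=P@T[:3,:3].T+T[:3,3]; P[z==0]=np.nan; return P
def wristT(o,c):
    T=np.eye(4);T[:3,:3]=R.from_quat(o['tool_rot']).as_matrix();T[:3,3]=o['eef_pos'];return T@c['tool_from_camera']
E
python3 - <<'E'
from h import *
o=bot.get_obs();print(o)
a=save('scene','s0');b=save('side','d0')
print(a['world_to_cam'],b['world_to_cam'])
E
```

```text
pics
{'time_s': 0.0, 'qpos': array([-1.16299714e+00,  4.23816023e-01,  1.63069520e+00,  4.91068235e-06,
        1.08860410e+00, -1.90194428e-02]), 'qd': array([ 0.00053877,  0.00108773, -0.00116454,  0.00015449, -0.00200619,
       -0.00021617]), 'joint_torque': array([ 2.54042301e-03, -5.44624507e+01, -2.73666787e+01,  6.45077974e-02,
        2.27211986e-02, -1.29137024e-04]), 'eef_pos': array([ 0.25851237, -0.56837505,  0.19861518]), 'tool_rot': array([ 9.77314485e-01,  2.11791922e-01, -1.44931652e-04, -7.47414335e-04]), 'ft_force': array([ 1.00006658, -0.47841259, -0.01377114]), 'torque': array([ 0.04058585, -0.01182382, -0.00378352]), 'opening': 0.08754744597001232}
[[-0.1429427   0.98955516  0.01865367  0.07872609]
 [ 0.78816605  0.12521094 -0.60259149 -0.34460843]
 [-0.59863316 -0.07143387 -0.79783178  1.55359202]
 [ 0.          0.          0.          1.        ]] [[-0.9062176  -0.42239193  0.01883375  0.45358798]
 [-0.27112091  0.54633945 -0.79246871  0.2057174 ]
 [ 0.32444277 -0.72325532 -0.60962171  0.92252377]
 [ 0.          0.          0.          1.        ]]
```

View pics/s0.png

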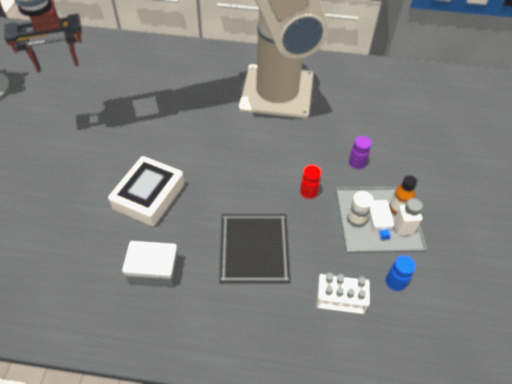

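View pics/d0.png

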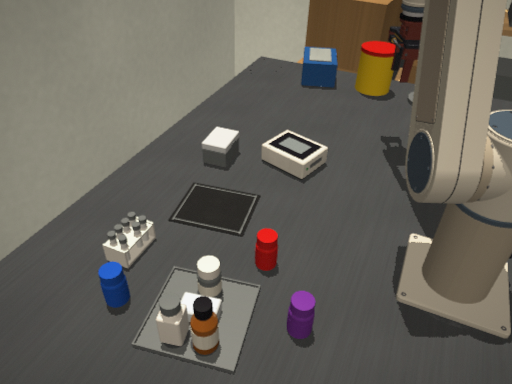

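Scene picture: the jar with the white cap is at (362,202), tall bottle (406,188), square bottle (412,212) and flask (381,215), all on the tray (382,220). The mat is at (254,248) and the imager at (148,187). Jar look-alikes: red (311,182), purple (360,152), blue (400,272). The target is the grey, white-capped one on the tray. The side view agrees.

```bash
cat > m.py <<'E'
from h import *
for f in ('s0','d0'):
    c=dict(np.load(f'pics/{f}.npz')); P=cloud(c); im=c['color'].astype(int); hsv=cv2.cvtColor(c['color'],cv2.COLOR_BGR2HSV)
    x,y,z=P[...,0],P[...,1],P[...,2]
    def rect(m,n):
        p=P[m]; k=np.isfinite(p[:,0]); p=p[k]
        r=cv2.minAreaRect(p[:,:2].astype(np.float32)*1000)
        print(f,n,len(p),np.round(r[0],1),np.round(r[1],1),'ang',round(r[2],1),'z',np.round(np.median(p[:,2]),4),'mean',np.round(p[:,:2].mean(0)*1000,1))
    def big(m):
        n,l,s,_=cv2.connectedComponentsWithStats(m.astype(np.uint8)); 
        return [l==i for i in np.argsort(-s[:,4]) if i and s[i,4]>15]
    # anything above bench by height slices
    for lo,hi,n in ((.05,.2,'tall'),):
        for m in big((z>lo)&(z<hi)&(x>.35))[:12]:
            zz=z[m]; v,u=np.nonzero(m); t=zz.max(); mm=m&(z>np.percentile(zz,98)-.006)
            rect(mm,f'top@({u.mean():.0f},{v.mean():.0f}) max{np.percentile(zz,98):.3f}')
E
python3 m.py
python3 - <<'E'
import cv2
a=cv2.imread('pics/s0.png')[175:262,325:440];b=cv2.imread('pics/d0.png')[250:370,130:270]
cv2.imwrite('pics/crop1.png',cv2.hconcat([cv2.resize(a,(400,400),interpolation=2),cv2.resize(b,(400,400),interpolation=2)]))
E
```

```text
s0 top@(146,186) max0.066 1933 [ 485.2 -289.6] [128.4 159. ] ang 73.2 z 0.0627 mean [ 486.9 -289. ]
s0 top@(150,259) max0.077 1313 [ 700.1 -217.4] [ 80.3 109.7] ang 4.2 z 0.0739 mean [ 700.8 -217.4]
s0 top@(408,202) max0.128 125 [419.2 372. ] [32.  33.3] ang 20.0 z 0.1266 mean [419.4 371.8]
s0 top@(344,288) max0.079 363 [701.2 229.3] [48.1 90.1] ang 0.5 z 0.0762 mean [704.  227.7]
s0 top@(403,268) max0.094 266 [638.9 358.9] [42.9 44.5] ang 45.5 z 0.0905 mean [638.6 358.5]
s0 top@(361,204) max0.098 205 [470.4 263.8] [43.3 44.8] ang 61.8 z 0.0946 mean [471.  263.2]
s0 top@(311,176) max0.094 175 [397.9 132.1] [43.6 44.2] ang 29.9 z 0.0909 mean [397.8 132.1]
d0 top@(86,41) max0.196 397 [1544.8 -621.7] [ 20.6 882.7] ang 0.4 z 0.1951 mean [1545.2 -533.4]
d0 top@(357,34) max0.196 197 [  530.8 -1406.3] [504.9 252. ] ang 37.5 z 0.1947 mean [  586.5 -1357.4]
d0 top@(295,148) max0.061 1168 [ 482.9 -288.5] [133.2 158.7] ang 72.5 z 0.0585 mean [ 480.6 -282.9]
d0 top@(204,320) max0.124 264 [417.7 373.8] [32.2 33.7] ang 60.2 z 0.1227 mean [416.9 374.6]
d0 top@(171,313) max0.109 313 [480.4 384. ] [35.7 36.9] ang 57.3 z 0.1075 mean [479.3 385.2]
d0 top@(320,61) max0.104 382 [ 618.4 -960.6] [134.5 198.4] ang 15.3 z 0.101 mean [ 614.5 -957.7]
d0 top@(221,140) max0.072 494 [ 697.7 -216.5] [ 80.8 114. ] ang 3.6 z 0.0697 mean [ 696.7 -212.9]
d0 top@(112,277) max0.088 342 [636.8 360.2] [44.2 44.9] ang 51.1 z 0.0862 mean [635.9 361.1]
d0 top@(209,271) max0.092 329 [468.4 264.5] [45.2 44.8] ang 67.8 z 0.0904 mean [468.5 265.8]
d0 top@(127,228) max0.074 314 [701.  230.6] [50.7 89.7] ang 0.5 z 0.0718 mean [701.8 231.5]
d0 top@(267,242) max0.088 258 [396.6 134.1] [44.5 44.6] ang 27.5 z 0.0863 mean [396.  135.1]
d0 top@(303,0) max0.062 11 [ 1034.6 -1991.5] [58.1 24.4] ang 29.7 z 0.0587 mean [ 1032.4 -1995.8]
```

View pics/crop1.png

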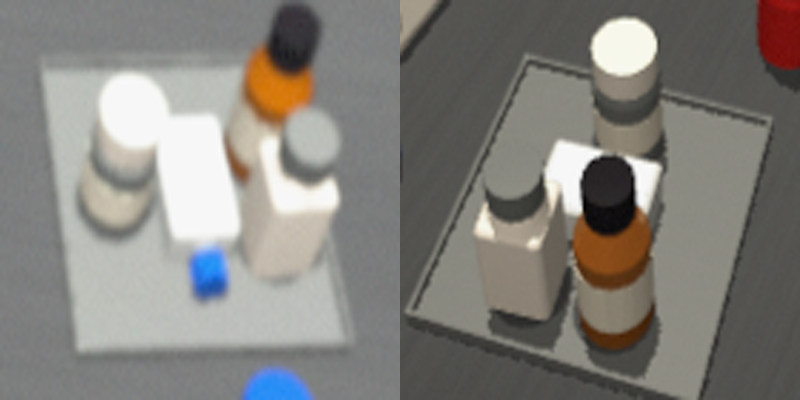

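Crop: white-capped grey jar, amber tall bottle and square bottle are on the tray around the flask, whose blue cap points to +x. All decoys stand off the tray. Now the mat, the window and the flask.

```bash
cat > m2.py <<'E'
from h import *
def plane(c,u,v,z):
    T=np.linalg.inv(c['world_to_cam']); d=np.stack([(u-c['cx'])/c['fx'],(v-c['cy'])/c['fy'],np.ones_like(u)],-1)@T[:3,:3].T
    return T[:3,3]+d*((z-T[2,3])/d[...,2])[...,None]
def comp(m,seed):
    n,l=cv2.connectedComponents(m.astype(np.uint8),connectivity=4); return l==l[seed[1],seed[0]]
def rep(c,m,z,n):
    k=cv2.findContours(m.astype(np.uint8),cv2.RETR_EXTERNAL,cv2.CHAIN_APPROX_NONE)[0]; k=max(k,key=len)[:,0].astype(float)
    p=plane(c,k[:,0],k[:,1],z)[:,:2]*1000; r=cv2.minAreaRect(p.astype(np.float32)); print(n,np.round(r[0],1),np.round(r[1],1),round(r[2],1))
if __name__=='__main__':
  for f,ms,ws,fs in (('s0',(254,248),(148,184),(381,213)),('d0',(215,207),(296,147),(190,303))):
    c=dict(np.load(f'pics/{f}.npz')); g=c['color'].max(2).astype(int); hsv=cv2.cvtColor(c['color'],cv2.COLOR_BGR2HSV)
    print(f,'g:',[int(g[s[1],s[0]]) for s in (ms,ws,fs)],hsv[ws[1],ws[0]],hsv[fs[1],fs[0]])
    rep(c,comp(g<g[ms[1],ms[0]]+18,ms),.003,f+' mat')
    rep(c,comp(g>g[ws[1],ws[0]]-45,ws),.06,f+' window')
    rep(c,comp(g>g[fs[1],fs[0]]-30,fs),.034,f+' flasktop')
    b=(hsv[...,0]>105)&(hsv[...,0]<125)&(hsv[...,1]>180)
    for m in [comp(b,s) for s in ([(384,234)] if f=='s0' else [])]: rep(c,m,.02,'cap')
E
python3 m2.py
```

```text
s0 g: [75, 219, 247] [ 80   3 219] [  0   0 247]
s0 mat [592.3  10.2] [166.4 140.4] 8.8
s0 window [ 482.1 -291.5] [52.6 82.8] 72.9
s0 flasktop [453.4 312.7] [148.4  79.1] 35.9
cap [213.7   4.6] [1450.1 1981.4] 10.0
d0 g: [45, 161, 247] [ 42  16 161] [ 60   1 247]
d0 mat [593.9  11.5] [172.6 141.5] 8.8
d0 window [ 485.1 -288.9] [52.9 82.7] 73.2
d0 flasktop [482.4 327. ] [31.6 46.3] 11.6
```

```bash
cat > go.py <<'E'
import sys
from h import *
# usage: go.py x y z yawdeg [...more]  (mm); shifts from the pose now
o=bot.get_obs(); T=R.from_quat(o['tool_rot']); M=T.as_matrix(); yaw=np.degrees(np.arctan2(M[1,0],M[0,0]))
print('t',round(o['time_s'],2),'pos',np.round(o['eef_pos']*1000,1),'yaw',round(yaw,2),'open',round(o['opening']*1000,1),'q6',round(o['qpos'][5],2),'F',np.round(o['ft_force'],1))
a=np.array(sys.argv[1:],float).reshape(-1,4)
for r in a:
    d=(r[:3]/1000-o['eef_pos'])@M; print(r,'->',np.round(d,4),'twist',round(np.radians((yaw-r[3]+180)%360-180)/.5,3),'dist',round(np.linalg.norm(d),3))
E
python3 go.py 480 -250 260 9.7 480 0 260 9.7
```

```text
t 0.1 pos [ 258.6 -568.4  198.7] yaw 24.45 open 88.1 q6 -0.02 F [-0.1 -0.  -0.3]
[ 480.  -250.   260.     9.7] -> [ 0.3334 -0.1983 -0.061 ] twist 0.515 dist 0.393
[480.    0.  260.    9.7] -> [ 0.4369 -0.4259 -0.0607] twist 0.515 dist 0.613
```

Call:
move_arm(
  motion=[
    {"x": 0.033,"y": -0.02,"z": -0.03,"twist": 0.1,"fingers": 1},
    {"x": 0.067,"y": -0.04,"z": -0.061,"twist": 0.2,"fingers": 1},
    {"x": 0.1,"y": -0.06,"z": -0.061,"twist": 0.3,"fingers": 1},
    {"x": 0.133,"y": -0.08,"z": -0.061,"twist": 0.4,"fingers": 1},
    {"x": 0.167,"y": -0.1,"z": -0.061,"twist": 0.515,"fingers": 1},
    {"x": 0.2,"y": -0.12,"z": -0.061,"twist": 0.515,"fingers": 1},
    {"x": 0.233,"y": -0.14,"z": -0.061,"twist": 0.515,"fingers": 1},
    {"x": 0.267,"y": -0.16,"z": -0.061,"twist": 0.515,"fingers": 1},
    {"x": 0.3,"y": -0.18,"z": -0.061,"twist": 0.515,"fingers": 1},
    {"x": 0.333,"y": -0.198,"z": -0.061,"twist": 0.515,"fingers": 1},
  ],
  force=25,
)

```text
time_s: 0.93
eef_pos: [0.4804, -0.2487, 0.2602]
tool_rot: [0.996, 0.085, -0.0, -0.0]
ft_force: [-0.2, 0.2, 0.7]
opening: 0.088
```

```bash
python3 go.py 480 60 300 9.7 450 300 300 9.7
```

```text
t 0.93 pos [ 480.4 -248.7  260.2] yaw 9.71 open 88.0 q6 0.9 F [-0.2  0.2  0.7]
[480.   60.  300.    9.7] -> [ 0.0517 -0.3044 -0.0397] twist 0.0 dist 0.311
[450.  300.  300.    9.7] -> [ 0.0626 -0.546  -0.0396] twist 0.0 dist 0.551
```

Call:
move_arm(
  motion=[
    {"x": 0.05,"y": -0.03,"z": -0.04},
    {"x": 0.052,"y": -0.07,"z": -0.04},
    {"x": 0.052,"y": -0.11,"z": -0.04},
    {"x": 0.052,"y": -0.15,"z": -0.04},
    {"x": 0.052,"y": -0.19,"z": -0.04},
    {"x": 0.052,"y": -0.23,"z": -0.04},
    {"x": 0.052,"y": -0.27,"z": -0.04},
    {"x": 0.055,"y": -0.31,"z": -0.04},
    {"x": 0.058,"y": -0.35,"z": -0.04},
    {"x": 0.06,"y": -0.39,"z": -0.04},
  ],
)

```text
invalid input
```

Call:
move_arm(
  motion=[
    {"x": 0,"y": -0.03},
    {"y": -0.07},
    {"y": -0.11},
    {"y": -0.14},
    {"y": -0.156},
    {"y": -0.156},
    {"y": -0.156},
    {"y": -0.156},
    {"y": -0.156},
    {"y": -0.156},
  ],
)

```text
invalid input
```

```bash
python3 go.py 418.4 372.9 250 9.7
python3 - <<'E'
from h import *
o=bot.get_obs(); c=save('wrist','w0'); np.savez('pics/w0.npz',W=wristT(o,c),**c)
c=dict(np.load('pics/w0.npz')); P=cloud(c,c['W']); z=P[...,2]
for lo,hi in ((.118,.132),(.1,.116),(.083,.099)):
    m=((z>lo)&(z<hi)).astype(np.uint8); n,l,s,_=cv2.connectedComponentsWithStats(m)
    for i in range(1,n):
        if s[i,4]>200:
            p=P[l==i]; r=cv2.minAreaRect(p[:,:2].astype(np.float32)*1000); print(lo,s[i,:4],np.round(r[0],1),np.round(r[1],1),round(r[2],1),np.round(np.median(p[:,2]),4))
E
```

```text
t 0.93 pos [ 480.4 -248.7  260.2] yaw 9.71 open 88.0 q6 0.9 F [-0.2  0.2  0.7]
[418.4 372.9 250.    9.7] -> [ 0.0438 -0.6232  0.0104] twist 0.0 dist 0.625
```

View pics/w0.png

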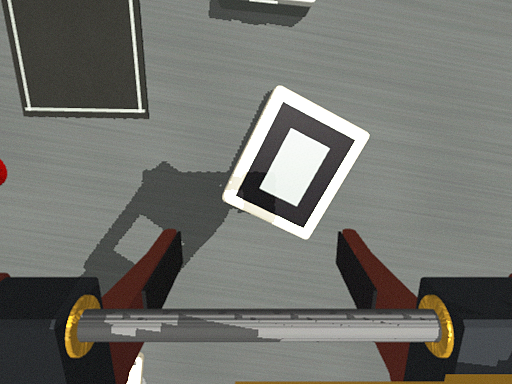

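The moves were refused because each row needs every field. The picture shows the imager from the wrist, with its window at about (294,167), so I measure it here.

Run:
```python
from m2 import *
c=dict(np.load('pics/w0.npz')); c['world_to_cam']=np.linalg.inv(c['W'])
g=c['color'].max(2).astype(int); print(g[167,294])
rep(c,comp(g>150,(294,167)),.06,'window w')
```

```text
248
window w [ 485.6 -290.1] [54.9 84.9] 72.9
```

Call:
move_arm(
  motion=[
    {"x": 0.05,"y": -0.03,"z": -0.04,"twist": 0,"fingers": 1},
    {"x": 0.052,"y": -0.07,"z": -0.04,"twist": 0,"fingers": 1},
    {"x": 0.052,"y": -0.11,"z": -0.04,"twist": 0,"fingers": 1},
    {"x": 0.052,"y": -0.15,"z": -0.04,"twist": 0,"fingers": 1},
    {"x": 0.052,"y": -0.19,"z": -0.04,"twist": 0,"fingers": 1},
    {"x": 0.052,"y": -0.23,"z": -0.04,"twist": 0,"fingers": 1},
    {"x": 0.052,"y": -0.27,"z": -0.04,"twist": 0,"fingers": 1},
    {"x": 0.055,"y": -0.31,"z": -0.04,"twist": 0,"fingers": 1},
    {"x": 0.058,"y": -0.35,"z": -0.04,"twist": 0,"fingers": 1},
    {"x": 0.06,"y": -0.39,"z": -0.04,"twist": 0,"fingers": 1},
  ],
)

```text
time_s: 1.82
eef_pos: [0.4729, 0.1424, 0.3003]
tool_rot: [0.996, 0.084, 0.0, 0.0]
ft_force: [0.5, 0.3, -0.6]
opening: 0.088
```

Call:
move_arm(
  motion=[
    {"x": 0,"y": -0.03,"z": 0,"twist": 0,"fingers": 1},
    {"x": -0.02,"y": -0.07,"z": 0,"twist": 0,"fingers": 1},
    {"x": -0.04,"y": -0.11,"z": 0,"twist": 0,"fingers": 1},
    {"x": -0.05,"y": -0.14,"z": 0,"twist": 0,"fingers": 1},
    {"x": -0.06,"y": -0.156,"z": 0,"twist": 0,"fingers": 1},
    {"x": -0.08,"y": -0.156,"z": 0,"twist": 0,"fingers": 1},
    {"x": -0.08,"y": -0.156,"z": 0,"twist": 0,"fingers": 1},
    {"x": -0.08,"y": -0.156,"z": 0,"twist": 0,"fingers": 1},
    {"x": -0.08,"y": -0.156,"z": 0,"twist": 0,"fingers": 1},
    {"x": -0.08,"y": -0.156,"z": 0,"twist": 0,"fingers": 1},
  ],
)

```text
time_s: 2.65
eef_pos: [0.3695, 0.2807, 0.3005]
tool_rot: [0.996, 0.084, 0.0, -0.0]
ft_force: [0.4, -0.1, 0.1]
opening: 0.0878
```

```bash
python3 go.py 418.4 372.9 250 9.7
cat > w.py <<'E'
import sys
from h import *
n=sys.argv[1]
o=bot.get_obs(); c=save('wrist',n); np.savez(f'pics/{n}.npz',W=wristT(o,c),**c)
P=cloud(c,wristT(o,c)); z=P[...,2]
for lo,hi in ((.118,.132),(.1,.116),(.083,.099),(.027,.041)):
    m=((z>lo)&(z<hi)).astype(np.uint8); k,l,s,_=cv2.connectedComponentsWithStats(m)
    for i in range(1,k):
        if s[i,4]>200:
            p=P[l==i]; r=cv2.minAreaRect(p[:,:2].astype(np.float32)*1000); print(lo,s[i,:4],np.round(r[0],1),np.round(r[1],1),round(r[2],1),np.round(np.median(p[:,2]),4))
E
python3 w.py w1
```

```text
t 2.65 pos [369.5 280.7 300.5] yaw 9.64 open 87.8 q6 2.03 F [ 0.4 -0.1  0.1]
[418.4 372.9 250.    9.7] -> [ 0.0636 -0.0827  0.0505] twist -0.002 dist 0.116
0.118 [171  98  31  32] [419.6 373.3] [32.9 33.2] 20.9 0.123
0.1 [169  35  35  38] [482.2 383.9] [37.6 36.4] 55.9 0.108
0.083 [269  64  39  40] [471.7 264.4] [43.8 45.1] 9.7 0.0912
0.083 [359 144  36  35] [398.6 133.9] [44.7 44.5] 16.0 0.0871
0.083 [244 220  33  31] [271.9 263.9] [44.6 44.3] 8.6 0.0867
0.027 [222  31  40  85] [476.2 324.1] [106.7  50. ] 11.8 0.033
0.027 [338 347  41  34] [33.2 53.2] [20.8 95.1] 57.3 0.0341
```

View pics/w1.png

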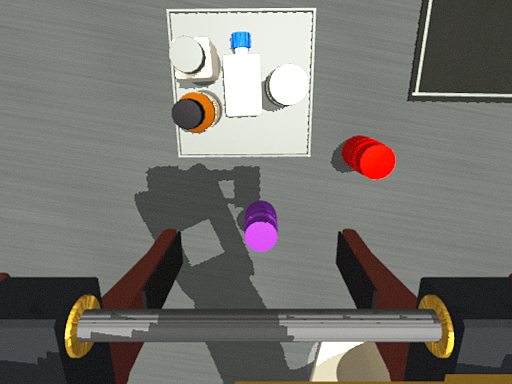

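Tall and square bottles, flask and jar show at (195,112), (193,58), (241,80) and (288,85), and all views agree within 3 mm. Move above the tall bottle.

Call:
move_arm(
  motion=[
    {"x": 0.02,"y": -0.02,"z": 0.0,"twist": 0,"fingers": 1},
    {"x": 0.04,"y": -0.04,"z": 0.01,"twist": 0,"fingers": 1},
    {"x": 0.064,"y": -0.06,"z": 0.03,"twist": 0,"fingers": 1},
    {"x": 0.064,"y": -0.083,"z": 0.05,"twist": 0,"fingers": 1},
    {"x": 0.064,"y": -0.083,"z": 0.08,"twist": 0,"fingers": 1},
    {"x": 0.064,"y": -0.083,"z": 0.1,"twist": 0,"fingers": 1},
    {"x": 0.064,"y": -0.083,"z": 0.1,"twist": 0,"fingers": 1},
    {"x": 0.064,"y": -0.083,"z": 0.1,"twist": 0,"fingers": 1},
    {"x": 0.064,"y": -0.083,"z": 0.1,"twist": 0,"fingers": 1},
    {"x": 0.064,"y": -0.083,"z": 0.1,"twist": 0,"fingers": 1},
  ],
)

```text
time_s: 3.53
eef_pos: [0.4189, 0.3741, 0.2022]
tool_rot: [0.996, 0.084, 0.001, -0.001]
ft_force: [-0.6, 0.1, 0.8]
opening: 0.0878
```

```bash
python3 go.py 418.6 373 92 9.7
```

```text
t 3.53 pos [418.9 374.1 202.2] yaw 9.66 open 87.8 q6 2.11 F [-0.6  0.1  0.8]
[418.6 373.   92.    9.7] -> [-0.0008  0.0012  0.1102] twist -0.001 dist 0.11
```

Call:
move_arm(
  motion=[
    {"x": -0.001,"y": 0.001,"z": 0.025,"twist": 0,"fingers": 1},
    {"x": -0.001,"y": 0.001,"z": 0.05,"twist": 0,"fingers": 1},
    {"x": -0.001,"y": 0.001,"z": 0.075,"twist": 0,"fingers": 1},
    {"x": -0.001,"y": 0.001,"z": 0.095,"twist": 0,"fingers": 1},
    {"x": -0.001,"y": 0.001,"z": 0.11,"twist": 0,"fingers": 1},
    {"x": -0.001,"y": 0.001,"z": 0.11,"twist": 0,"fingers": 1},
    {"x": -0.001,"y": 0.001,"z": 0.11,"twist": 0,"fingers": 1},
    {"x": -0.001,"y": 0.001,"z": 0.11,"twist": 0,"fingers": -0.1},
    {"x": -0.001,"y": 0.001,"z": 0.11,"twist": 0,"fingers": -0.2},
    {"x": -0.001,"y": 0.001,"z": 0.11,"twist": 0,"fingers": -0.3},
  ],
)

```text
time_s: 4.37
eef_pos: [0.4176, 0.3732, 0.0919]
tool_rot: [0.996, 0.085, 0.001, -0.001]
ft_force: [0.1, -0.0, -1.1]
opening: 0.0713
```

Call:
move_arm(
  motion=[
    {"x": 0,"y": 0,"z": 0,"twist": 0,"fingers": -0.6},
    {"x": 0,"y": 0,"z": 0,"twist": 0,"fingers": -1},
    {"x": 0,"y": 0,"z": 0,"twist": 0,"fingers": -1},
    {"x": 0,"y": 0,"z": 0,"twist": 0,"fingers": -1},
    {"x": 0,"y": 0,"z": 0,"twist": 0,"fingers": -1},
    {"x": 0,"y": 0,"z": 0,"twist": 0,"fingers": -1},
    {"x": 0,"y": 0,"z": 0,"twist": 0,"fingers": -1},
    {"x": 0,"y": 0,"z": 0,"twist": 0,"fingers": -1},
    {"x": 0,"y": 0,"z": 0,"twist": 0,"fingers": -1},
    {"x": 0,"y": 0,"z": 0,"twist": 0,"fingers": -1},
  ],
)

```text
time_s: 5.2
eef_pos: [0.4168, 0.3724, 0.0904]
tool_rot: [0.996, 0.085, -0.0, 0.0]
ft_force: [0.1, -0.2, 0.5]
opening: 0.0332
```

```bash
python3 go.py 418.6 373 252 9.7 480 200 260 9.7 538.3 -28 252 9.7
```

```text
t 5.2 pos [416.8 372.4  90.4] yaw 9.7 open 33.2 q6 2.11 F [ 0.1 -0.2  0.5]
[418.6 373.  252.    9.7] -> [ 0.0018 -0.0003 -0.1616] twist 0.0 dist 0.162
[480.  200.  260.    9.7] -> [ 0.0332  0.1806 -0.1696] twist 0.0 dist 0.25
[538.3 -28.  252.    9.7] -> [ 0.0523  0.4152 -0.1616] twist 0.0 dist 0.449
```

Call:
move_arm(
  motion=[
    {"x": 0,"y": 0,"z": -0.01,"twist": 0,"fingers": -1},
    {"x": 0,"y": 0,"z": -0.03,"twist": 0,"fingers": -1},
    {"x": 0,"y": 0,"z": -0.06,"twist": 0,"fingers": -1},
    {"x": 0,"y": 0,"z": -0.09,"twist": 0,"fingers": -1},
    {"x": 0,"y": 0,"z": -0.12,"twist": 0,"fingers": -1},
    {"x": 0,"y": 0.01,"z": -0.14,"twist": 0,"fingers": -1},
    {"x": 0.002,"y": 0.03,"z": -0.16,"twist": 0,"fingers": -1},
    {"x": 0.006,"y": 0.06,"z": -0.162,"twist": 0,"fingers": -1},
    {"x": 0.012,"y": 0.09,"z": -0.162,"twist": 0,"fingers": -1},
    {"x": 0.02,"y": 0.12,"z": -0.162,"twist": 0,"fingers": -1},
  ],
)

```text
time_s: 6.03
eef_pos: [0.4565, 0.2566, 0.2535]
tool_rot: [0.996, 0.085, 0.0, -0.0]
ft_force: [0.4, -0.0, -1.9]
opening: 0.0333
```

Call:
move_arm(
  motion=[
    {"x": 0.004,"y": 0.03,"z": 0,"twist": 0,"fingers": -1},
    {"x": 0.008,"y": 0.065,"z": 0,"twist": 0,"fingers": -1},
    {"x": 0.012,"y": 0.1,"z": 0,"twist": 0,"fingers": -1},
    {"x": 0.016,"y": 0.135,"z": 0,"twist": 0,"fingers": -1},
    {"x": 0.02,"y": 0.17,"z": 0,"twist": 0,"fingers": -1},
    {"x": 0.024,"y": 0.205,"z": 0,"twist": 0,"fingers": -1},
    {"x": 0.028,"y": 0.24,"z": 0,"twist": 0,"fingers": -1},
    {"x": 0.03,"y": 0.265,"z": 0,"twist": 0,"fingers": -1},
    {"x": 0.032,"y": 0.285,"z": 0,"twist": 0,"fingers": -1},
    {"x": 0.032,"y": 0.295,"z": 0,"twist": 0,"fingers": -1},
  ],
)

```text
time_s: 6.87
eef_pos: [0.5384, -0.03, 0.2528]
tool_rot: [0.997, 0.084, 0.0, 0.0]
ft_force: [0.3, -0.2, -1.9]
opening: 0.0336
```

```bash
python3 go.py 538.3 -28 90 9.7
```

```text
t 6.87 pos [538.4 -30.  252.8] yaw 9.58 open 33.6 q6 1.33 F [ 0.3 -0.2 -1.9]
[538.3 -28.   90.    9.7] -> [ 0.0002 -0.0021  0.1628] twist -0.004 dist 0.163
```

Call:
move_arm(
  motion=[
    {"x": 0,"y": 0,"z": 0.03,"twist": 0,"fingers": -1},
    {"x": 0,"y": 0,"z": 0.06,"twist": 0,"fingers": -1},
    {"x": 0,"y": 0,"z": 0.09,"twist": 0,"fingers": -1},
    {"x": 0,"y": 0,"z": 0.12,"twist": 0,"fingers": -1},
    {"x": 0,"y": 0,"z": 0.14,"twist": 0,"fingers": -1},
    {"x": 0,"y": 0,"z": 0.152,"twist": 0,"fingers": -1},
    {"x": 0,"y": 0,"z": 0.158,"twist": 0,"fingers": -1},
    {"x": 0,"y": 0,"z": 0.162,"twist": 0,"fingers": -1},
    {"x": 0,"y": 0,"z": 0.163,"twist": 0,"fingers": -1},
    {"x": 0,"y": 0,"z": 0.163,"twist": 0,"fingers": -1},
  ],
)

```text
time_s: 7.7
eef_pos: [0.5388, -0.0277, 0.0903]
tool_rot: [0.996, 0.085, 0.001, 0.0]
ft_force: [-0.4, -0.2, -2.4]
opening: 0.0337
```

Call:
move_arm(
  motion=[
    {"x": 0,"y": 0,"z": 0,"twist": 0,"fingers": -1},
    {"x": 0,"y": 0,"z": 0,"twist": 0,"fingers": 0.3},
    {"x": 0,"y": 0,"z": 0,"twist": 0,"fingers": 0.5},
    {"x": 0,"y": 0,"z": 0,"twist": 0,"fingers": 0.5},
    {"x": 0,"y": 0,"z": 0,"twist": 0,"fingers": 0.5},
    {"x": 0,"y": 0,"z": 0,"twist": 0,"fingers": 0.5},
    {"x": 0,"y": 0,"z": -0.02,"twist": 0,"fingers": 0.5},
    {"x": 0,"y": 0,"z": -0.05,"twist": 0,"fingers": 0.5},
    {"x": 0,"y": 0,"z": -0.09,"twist": 0,"fingers": 0.8},
    {"x": 0,"y": 0,"z": -0.13,"twist": 0,"fingers": 0.8},
  ],
)

```text
time_s: 8.53
eef_pos: [0.537, -0.0277, 0.2201]
tool_rot: [0.996, 0.085, -0.001, -0.0]
ft_force: [0.6, 0.2, 0.0]
opening: 0.0759
```

```bash
python3 go.py 470 300 220 9.7 481.6 384 200 9.7
```

```text
t 8.53 pos [537.  -27.7 220.1] yaw 9.7 open 75.9 q6 1.33 F [0.6 0.2 0. ]
[470.  300.  220.    9.7] -> [-0.0109 -0.3344  0.0004] twist -0.0 dist 0.335
[481.6 384.  200.    9.7] -> [ 0.0147 -0.4152  0.0204] twist -0.0 dist 0.416
```

Call:
move_arm(
  motion=[
    {"x": 0,"y": -0.04,"z": 0,"twist": 0,"fingers": 1},
    {"x": 0.002,"y": -0.08,"z": 0,"twist": 0,"fingers": 1},
    {"x": 0.004,"y": -0.12,"z": 0,"twist": 0,"fingers": 1},
    {"x": 0.006,"y": -0.16,"z": 0,"twist": 0,"fingers": 1},
    {"x": 0.008,"y": -0.2,"z": 0,"twist": 0,"fingers": 1},
    {"x": 0.01,"y": -0.24,"z": 0,"twist": 0,"fingers": 1},
    {"x": 0.012,"y": -0.28,"z": 0,"twist": 0,"fingers": 1},
    {"x": 0.015,"y": -0.32,"z": 0,"twist": 0,"fingers": 1},
    {"x": 0.015,"y": -0.36,"z": 0,"twist": 0,"fingers": 1},
    {"x": 0.015,"y": -0.4,"z": 0,"twist": 0,"fingers": 1},
  ],
)

```text
time_s: 9.37
eef_pos: [0.4848, 0.371, 0.2194]
tool_rot: [0.996, 0.085, 0.0, -0.0]
ft_force: [0.6, -0.2, -0.2]
opening: 0.0876
```

```bash
python3 go.py 481.6 384 79 9.7
```

```text
t 9.37 pos [484.8 371.  219.4] yaw 9.7 open 87.6 q6 2.04 F [ 0.6 -0.2 -0.2]
[481.6 384.   79.    9.7] -> [-0.0009 -0.0134  0.1404] twist 0.0 dist 0.141
```

Call:
move_arm(
  motion=[
    {"x": -0.0005,"y": -0.014,"z": 0.02,"twist": 0,"fingers": 1},
    {"x": -0.0005,"y": -0.014,"z": 0.05,"twist": 0,"fingers": 1},
    {"x": -0.0005,"y": -0.014,"z": 0.08,"twist": 0,"fingers": 1},
    {"x": -0.0005,"y": -0.014,"z": 0.11,"twist": 0,"fingers": 1},
    {"x": -0.0005,"y": -0.014,"z": 0.13,"twist": 0,"fingers": 1},
    {"x": -0.0005,"y": -0.014,"z": 0.14,"twist": 0,"fingers": 1},
    {"x": -0.0005,"y": -0.014,"z": 0.14,"twist": 0,"fingers": 1},
    {"x": -0.0005,"y": -0.014,"z": 0.14,"twist": 0,"fingers": -0.1},
    {"x": -0.0005,"y": -0.014,"z": 0.14,"twist": 0,"fingers": -0.2},
    {"x": -0.0005,"y": -0.014,"z": 0.14,"twist": 0,"fingers": -0.3},
  ],
)

```text
time_s: 10.2
eef_pos: [0.4836, 0.3835, 0.0812]
tool_rot: [0.996, 0.084, 0.001, -0.001]
ft_force: [1.2, 0.1, -0.6]
opening: 0.0713
```

Call:
move_arm(
  motion=[
    {"x": 0,"y": 0,"z": 0,"twist": 0,"fingers": -0.6},
    {"x": 0,"y": 0,"z": 0,"twist": 0,"fingers": -1},
    {"x": 0,"y": 0,"z": 0,"twist": 0,"fingers": -1},
    {"x": 0,"y": 0,"z": 0,"twist": 0,"fingers": -1},
    {"x": 0,"y": 0,"z": 0,"twist": 0,"fingers": -1},
    {"x": 0,"y": 0,"z": 0,"twist": 0,"fingers": -1},
    {"x": 0,"y": 0,"z": 0,"twist": 0,"fingers": -1},
    {"x": 0,"y": 0,"z": 0,"twist": 0,"fingers": -1},
    {"x": 0,"y": 0,"z": 0,"twist": 0,"fingers": -1},
    {"x": 0,"y": 0,"z": 0,"twist": 0,"fingers": -1},
  ],
)

```text
time_s: 11.03
eef_pos: [0.4826, 0.3827, 0.0795]
tool_rot: [0.996, 0.085, 0.0, -0.0]
ft_force: [-0.2, -0.3, 3.1]
opening: 0.0371
```

```bash
python3 go.py 656.9 -9.6 240 9.7
```

```text
t 11.03 pos [482.6 382.7  79.5] yaw 9.7 open 37.1 q6 2.05 F [-0.2 -0.3  3.1]
[656.9  -9.6 240.    9.7] -> [ 0.1057  0.4161 -0.1605] twist 0.0 dist 0.458
```

Call:
move_arm(
  motion=[
    {"x": 0,"y": 0,"z": -0.01,"twist": 0,"fingers": -1},
    {"x": 0,"y": 0,"z": -0.03,"twist": 0,"fingers": -1},
    {"x": 0,"y": 0,"z": -0.06,"twist": 0,"fingers": -1},
    {"x": 0,"y": 0,"z": -0.09,"twist": 0,"fingers": -1},
    {"x": 0,"y": 0,"z": -0.12,"twist": 0,"fingers": -1},
    {"x": 0,"y": 0.01,"z": -0.14,"twist": 0,"fingers": -1},
    {"x": 0.002,"y": 0.03,"z": -0.16,"twist": 0,"fingers": -1},
    {"x": 0.01,"y": 0.06,"z": -0.16,"twist": 0,"fingers": -1},
    {"x": 0.02,"y": 0.09,"z": -0.16,"twist": 0,"fingers": -1},
    {"x": 0.03,"y": 0.12,"z": -0.16,"twist": 0,"fingers": -1},
  ],
)

```text
time_s: 11.87
eef_pos: [0.5324, 0.2686, 0.2403]
tool_rot: [0.996, 0.085, 0.0, -0.0]
ft_force: [-0.1, 0.8, -2.2]
opening: 0.0368
```

Call:
move_arm(
  motion=[
    {"x": 0.008,"y": 0.03,"z": 0,"twist": 0,"fingers": -1},
    {"x": 0.016,"y": 0.065,"z": 0,"twist": 0,"fingers": -1},
    {"x": 0.024,"y": 0.1,"z": 0,"twist": 0,"fingers": -1},
    {"x": 0.034,"y": 0.135,"z": 0,"twist": 0,"fingers": -1},
    {"x": 0.044,"y": 0.17,"z": 0,"twist": 0,"fingers": -1},
    {"x": 0.054,"y": 0.205,"z": 0,"twist": 0,"fingers": -1},
    {"x": 0.064,"y": 0.24,"z": 0,"twist": 0,"fingers": -1},
    {"x": 0.07,"y": 0.265,"z": 0,"twist": 0,"fingers": -1},
    {"x": 0.075,"y": 0.285,"z": 0,"twist": 0,"fingers": -1},
    {"x": 0.076,"y": 0.296,"z": 0,"twist": 0,"fingers": -1},
  ],
)

```text
time_s: 12.7
eef_pos: [0.6577, -0.0119, 0.2393]
tool_rot: [0.997, 0.084, -0.0, 0.0]
ft_force: [-1.6, 0.3, -1.9]
opening: 0.0369
```

```bash
python3 go.py 656.9 -9.6 79 9.7
```

```text
t 12.7 pos [657.7 -11.9 239.3] yaw 9.59 open 36.9 q6 1.37 F [-1.6  0.3 -1.9]
[656.9  -9.6  79.    9.7] -> [-0.0004 -0.0025  0.1603] twist -0.004 dist 0.16
```

Call:
move_arm(
  motion=[
    {"x": 0,"y": 0,"z": 0.03,"twist": 0,"fingers": -1},
    {"x": 0,"y": 0,"z": 0.06,"twist": 0,"fingers": -1},
    {"x": 0,"y": 0,"z": 0.09,"twist": 0,"fingers": -1},
    {"x": 0,"y": 0,"z": 0.12,"twist": 0,"fingers": -1},
    {"x": 0,"y": 0,"z": 0.14,"twist": 0,"fingers": -1},
    {"x": 0,"y": 0,"z": 0.15,"twist": 0,"fingers": -1},
    {"x": 0,"y": 0,"z": 0.155,"twist": 0,"fingers": -1},
    {"x": 0,"y": 0,"z": 0.158,"twist": 0,"fingers": -1},
    {"x": 0,"y": 0,"z": 0.16,"twist": 0,"fingers": -1},
    {"x": 0,"y": 0,"z": 0.16,"twist": 0,"fingers": -1},
  ],
)

```text
time_s: 13.53
eef_pos: [0.6579, -0.0094, 0.0805]
tool_rot: [0.996, 0.085, 0.001, 0.0]
ft_force: [-0.5, -0.9, -2.3]
opening: 0.0373
```

Call:
move_arm(
  motion=[
    {"x": 0,"y": 0,"z": 0,"twist": 0,"fingers": -1},
    {"x": 0,"y": 0,"z": 0,"twist": 0,"fingers": 0.3},
    {"x": 0,"y": 0,"z": 0,"twist": 0,"fingers": 0.5},
    {"x": 0,"y": 0,"z": 0,"twist": 0,"fingers": 0.5},
    {"x": 0,"y": 0,"z": 0,"twist": 0,"fingers": 0.5},
    {"x": 0,"y": 0,"z": 0,"twist": 0,"fingers": 0.5},
    {"x": 0,"y": 0,"z": -0.02,"twist": 0,"fingers": 0.5},
    {"x": 0,"y": 0,"z": -0.05,"twist": 0,"fingers": 0.5},
    {"x": 0,"y": 0,"z": -0.09,"twist": 0,"fingers": 0.8},
    {"x": 0,"y": 0,"z": -0.13,"twist": 0,"fingers": 0.8},
  ],
)

```text
time_s: 14.37
eef_pos: [0.6562, -0.0095, 0.2099]
tool_rot: [0.996, 0.085, -0.001, -0.0]
ft_force: [1.0, 0.2, 0.1]
opening: 0.0758
```

```bash
python3 go.py 470.2 264.2 208 9.7  470.2 264.2 62 9.7
```

```text
t 14.37 pos [656.2  -9.5 209.9] yaw 9.7 open 75.8 q6 1.37 F [1.  0.2 0.1]
[470.2 264.2 208.    9.7] -> [-0.1372 -0.3011  0.0024] twist -0.0 dist 0.331
[470.2 264.2  62.    9.7] -> [-0.1369 -0.301   0.1484] twist -0.0 dist 0.362
```

Call:
move_arm(
  motion=[
    {"x": -0.016,"y": -0.035,"z": 0,"twist": 0,"fingers": 1},
    {"x": -0.032,"y": -0.07,"z": 0,"twist": 0,"fingers": 1},
    {"x": -0.048,"y": -0.105,"z": 0,"twist": 0,"fingers": 1},
    {"x": -0.064,"y": -0.14,"z": 0,"twist": 0,"fingers": 1},
    {"x": -0.08,"y": -0.175,"z": 0,"twist": 0,"fingers": 1},
    {"x": -0.096,"y": -0.21,"z": 0,"twist": 0,"fingers": 1},
    {"x": -0.112,"y": -0.245,"z": 0,"twist": 0,"fingers": 1},
    {"x": -0.125,"y": -0.275,"z": 0,"twist": 0,"fingers": 1},
    {"x": -0.137,"y": -0.301,"z": 0,"twist": 0,"fingers": 1},
    {"x": -0.137,"y": -0.301,"z": 0,"twist": 0,"fingers": 1},
  ],
)

```text
time_s: 15.2
eef_pos: [0.4688, 0.2674, 0.2096]
tool_rot: [0.996, 0.086, -0.0, -0.001]
ft_force: [0.7, 0.3, -0.3]
opening: 0.0882
```

```bash
python3 go.py 470.2 264.2 61 9.7
```

```text
t 15.2 pos [468.8 267.4 209.6] yaw 9.91 open 88.2 q6 1.89 F [ 0.7  0.3 -0.3]
[470.2 264.2  61.    9.7] -> [0.0009 0.0035 0.1486] twist 0.007 dist 0.149
```

Call:
move_arm(
  motion=[
    {"x": 0,"y": 0.001,"z": 0.02,"twist": 0,"fingers": 1},
    {"x": 0,"y": 0.001,"z": 0.05,"twist": 0,"fingers": 1},
    {"x": 0,"y": 0.001,"z": 0.08,"twist": 0,"fingers": 1},
    {"x": 0,"y": 0.001,"z": 0.11,"twist": 0,"fingers": 1},
    {"x": 0,"y": 0.001,"z": 0.135,"twist": 0,"fingers": 1},
    {"x": 0,"y": 0.001,"z": 0.148,"twist": 0,"fingers": 1},
    {"x": 0,"y": 0.001,"z": 0.148,"twist": 0,"fingers": 1},
    {"x": 0,"y": 0.001,"z": 0.148,"twist": 0,"fingers": 0.2},
    {"x": 0,"y": 0.001,"z": 0.148,"twist": 0,"fingers": 0.1},
    {"x": 0,"y": 0.001,"z": 0.148,"twist": 0,"fingers": -0.1},
  ],
)

```text
time_s: 16.03
eef_pos: [0.4727, 0.2635, 0.0627]
tool_rot: [0.996, 0.084, 0.001, -0.0]
ft_force: [0.4, -0.8, 0.7]
opening: 0.0713
```

Call:
move_arm(
  motion=[
    {"x": 0,"y": 0,"z": 0,"twist": 0,"fingers": -0.6},
    {"x": 0,"y": 0,"z": 0,"twist": 0,"fingers": -1},
    {"x": 0,"y": 0,"z": 0,"twist": 0,"fingers": -1},
    {"x": 0,"y": 0,"z": 0,"twist": 0,"fingers": -1},
    {"x": 0,"y": 0,"z": 0,"twist": 0,"fingers": -1},
    {"x": 0,"y": 0,"z": 0,"twist": 0,"fingers": -1},
    {"x": 0,"y": 0,"z": 0,"twist": 0,"fingers": -1},
    {"x": 0,"y": 0,"z": 0,"twist": 0,"fingers": -1},
    {"x": 0,"y": 0,"z": 0,"twist": 0,"fingers": -1},
    {"x": 0,"y": 0,"z": 0,"twist": 0,"fingers": -1},
  ],
)

```text
time_s: 16.87
eef_pos: [0.4719, 0.2633, 0.0618]
tool_rot: [0.996, 0.085, 0.0, -0.0]
ft_force: [0.1, -0.9, 5.3]
opening: 0.0451
```

```bash
python3 go.py 586.9 50.3 222 9.7
```

```text
t 16.87 pos [471.9 263.3  61.8] yaw 9.7 open 45.1 q6 1.89 F [ 0.1 -0.9  5.3]
[586.9  50.3 222.    9.7] -> [ 0.0776  0.2293 -0.1602] twist 0.0 dist 0.29
```

Call:
move_arm(
  motion=[
    {"x": 0,"y": 0,"z": -0.01,"twist": 0,"fingers": -1},
    {"x": 0,"y": 0,"z": -0.03,"twist": 0,"fingers": -1},
    {"x": 0,"y": 0,"z": -0.06,"twist": 0,"fingers": -1},
    {"x": 0,"y": 0,"z": -0.09,"twist": 0,"fingers": -1},
    {"x": 0,"y": 0,"z": -0.12,"twist": 0,"fingers": -1},
    {"x": 0,"y": 0.01,"z": -0.14,"twist": 0,"fingers": -1},
    {"x": 0.005,"y": 0.03,"z": -0.16,"twist": 0,"fingers": -1},
    {"x": 0.015,"y": 0.06,"z": -0.16,"twist": 0,"fingers": -1},
    {"x": 0.025,"y": 0.09,"z": -0.16,"twist": 0,"fingers": -1},
    {"x": 0.035,"y": 0.12,"z": -0.16,"twist": 0,"fingers": -1},
  ],
)

```text
time_s: 17.7
eef_pos: [0.5264, 0.1498, 0.2223]
tool_rot: [0.996, 0.085, 0.0, -0.0]
ft_force: [0.7, -0.2, -1.1]
opening: 0.0451
```

Call:
move_arm(
  motion=[
    {"x": 0.01,"y": 0.03,"z": 0,"twist": 0,"fingers": -1},
    {"x": 0.025,"y": 0.06,"z": 0,"twist": 0,"fingers": -1},
    {"x": 0.035,"y": 0.085,"z": 0,"twist": 0,"fingers": -1},
    {"x": 0.042,"y": 0.1,"z": 0,"twist": 0,"fingers": -1},
    {"x": 0.043,"y": 0.109,"z": 0,"twist": 0,"fingers": -1},
    {"x": 0.043,"y": 0.109,"z": 0.02,"twist": 0,"fingers": -1},
    {"x": 0.043,"y": 0.109,"z": 0.05,"twist": 0,"fingers": -1},
    {"x": 0.043,"y": 0.109,"z": 0.08,"twist": 0,"fingers": -1},
    {"x": 0.043,"y": 0.109,"z": 0.1,"twist": 0,"fingers": -1},
    {"x": 0.043,"y": 0.109,"z": 0.12,"twist": 0,"fingers": -1},
  ],
)

```text
time_s: 18.53
eef_pos: [0.5855, 0.0514, 0.0999]
tool_rot: [0.996, 0.085, -0.001, -0.0]
ft_force: [-0.1, -0.2, -0.9]
opening: 0.0452
```

```bash
python3 go.py 586.9 50.3 61.5 9.7
```

```text
t 18.53 pos [585.5  51.4  99.9] yaw 9.74 open 45.2 q6 1.47 F [-0.1 -0.2 -0.9]
[586.9  50.3  61.5   9.7] -> [0.0013 0.0014 0.0384] twist 0.001 dist 0.038
```

Call:
move_arm(
  motion=[
    {"x": 0,"y": 0.001,"z": 0.015,"twist": 0,"fingers": -1},
    {"x": 0,"y": 0.001,"z": 0.028,"twist": 0,"fingers": -1},
    {"x": 0,"y": 0.001,"z": 0.034,"twist": 0,"fingers": -1},
    {"x": 0,"y": 0.001,"z": 0.037,"twist": 0,"fingers": -1},
    {"x": 0,"y": 0.001,"z": 0.039,"twist": 0,"fingers": -1},
    {"x": 0,"y": 0.001,"z": 0.039,"twist": 0,"fingers": -1},
    {"x": 0,"y": 0.001,"z": 0.039,"twist": 0,"fingers": 0.5},
    {"x": 0,"y": 0.001,"z": 0.039,"twist": 0,"fingers": 0.8},
    {"x": 0,"y": 0.001,"z": 0.039,"twist": 0,"fingers": 0.8},
    {"x": 0,"y": 0.001,"z": 0.039,"twist": 0,"fingers": 0.8},
  ],
)

```text
time_s: 19.37
eef_pos: [0.5876, 0.0496, 0.063]
tool_rot: [0.996, 0.085, 0.001, 0.0]
ft_force: [-0.1, -0.1, -0.3]
opening: 0.0684
```

```bash
python3 go.py 586.9 50.3 250 9.7 410 310 250 9.7
```

```text
t 19.37 pos [587.6  49.6  63. ] yaw 9.7 open 68.4 q6 1.47 F [-0.1 -0.1 -0.3]
[586.9  50.3 250.    9.7] -> [-0.0004 -0.0008 -0.187 ] twist -0.0 dist 0.187
[410.  310.  250.    9.7] -> [-0.131  -0.2866 -0.1872] twist -0.0 dist 0.367
```

Call:
move_arm(
  motion=[
    {"x": 0,"y": 0,"z": -0.02,"twist": 0,"fingers": 1},
    {"x": 0,"y": 0,"z": -0.05,"twist": 0,"fingers": 1},
    {"x": 0,"y": 0,"z": -0.09,"twist": 0,"fingers": 1},
    {"x": 0,"y": 0,"z": -0.13,"twist": 0,"fingers": 1},
    {"x": 0,"y": 0,"z": -0.16,"twist": 0,"fingers": 1},
    {"x": -0.01,"y": -0.03,"z": -0.187,"twist": 0,"fingers": 1},
    {"x": -0.03,"y": -0.065,"z": -0.187,"twist": 0,"fingers": 1},
    {"x": -0.045,"y": -0.1,"z": -0.187,"twist": 0,"fingers": 1},
    {"x": -0.065,"y": -0.135,"z": -0.187,"twist": 0,"fingers": 1},
    {"x": -0.085,"y": -0.17,"z": -0.187,"twist": 0,"fingers": 1},
  ],
)

```text
time_s: 20.2
eef_pos: [0.4737, 0.2039, 0.25]
tool_rot: [0.996, 0.084, 0.001, -0.0]
ft_force: [-0.3, -0.4, -0.1]
opening: 0.0876
```

Call:
move_arm(
  motion=[
    {"x": -0.015,"y": -0.03,"z": 0,"twist": 0,"fingers": 1},
    {"x": -0.025,"y": -0.06,"z": 0,"twist": 0,"fingers": 1},
    {"x": -0.04,"y": -0.09,"z": 0,"twist": 0,"fingers": 1},
    {"x": -0.046,"y": -0.117,"z": 0,"twist": 0,"fingers": 1},
    {"x": -0.046,"y": -0.117,"z": 0,"twist": 0,"fingers": 1},
    {"x": -0.046,"y": -0.117,"z": 0,"twist": 0,"fingers": 1},
    {"x": -0.046,"y": -0.117,"z": 0,"twist": 0,"fingers": 1},
    {"x": -0.046,"y": -0.117,"z": 0,"twist": 0,"fingers": 1},
    {"x": -0.046,"y": -0.117,"z": 0,"twist": 0,"fingers": 1},
    {"x": -0.046,"y": -0.117,"z": 0,"twist": 0,"fingers": 1},
  ],
)

```text
time_s: 21.03
eef_pos: [0.4102, 0.3096, 0.2494]
tool_rot: [0.996, 0.084, -0.0, 0.0]
ft_force: [0.2, -0.7, 0.5]
opening: 0.0877
```

```bash
python3 w.py w2
python3 - <<'E'
from h import *
c=save('scene','s1'); d=save('side','d1')
for c,n in((c,'s'),(d,'d')):
  P=cloud(c);z=P[...,2]
  for lo,hi in ((.117,.134),(.1,.115),(.082,.098)):
    m=((z>lo)&(z<hi)&(P[...,0]>.5)&(P[...,0]<.75)&(abs(P[...,1])<.12)).astype(np.uint8); k,l,s,_=cv2.connectedComponentsWithStats(m)
    for i in range(1,k):
        if s[i,4]>40: r=cv2.minAreaRect(P[l==i][:,:2].astype(np.float32)*1000); print(n,lo,np.round(r[0],1),np.round(r[1],1))
w=cv2.imread('pics/w2.png')
cv2.imwrite('pics/v2.png',cv2.hconcat([cv2.resize(w,(400,300)),cv2.resize(c['color'] if 0 else cv2.imread('pics/s1.png'),(400,300))]))
E
python3 go.py 463 321.6 200 9.7
```

```text
0.083 [387 189  40  37] [398.6 133.9] [44.7 45. ] 44.1 0.087
0.083 [260 268  36  33] [272.1 263.5] [45.1 44.5] 9.8 0.0866
0.027 [478  31  25  46] [582.5  66.1] [48.9 19.9] 17.7 0.0343
0.027 [237  64  42  90] [476.1 323.8] [106.6  50.1] 11.4 0.033
s 0.117 [541.5 -27.4] [33.1 31. ]
s 0.1 [551.6 -25.9] [12.4 31.3]
s 0.1 [656.2  -9.4] [38.7 34. ]
s 0.082 [547.5 -26.4] [31.1 46.2]
s 0.082 [586.7  50.4] [45.7 43. ]
s 0.082 [666.7  -9. ] [19.  39.8]
d 0.082 [528.2 -24.3] [29.7 13.1]
t 21.18 pos [410.  309.9 249.4] yaw 9.64 open 87.8 q6 2.03 F [-0.6 -0.3  0.2]
[463.  321.6 200.    9.7] -> [ 0.0542 -0.0026  0.0493] twist -0.002 dist 0.073
```

View pics/v2.png

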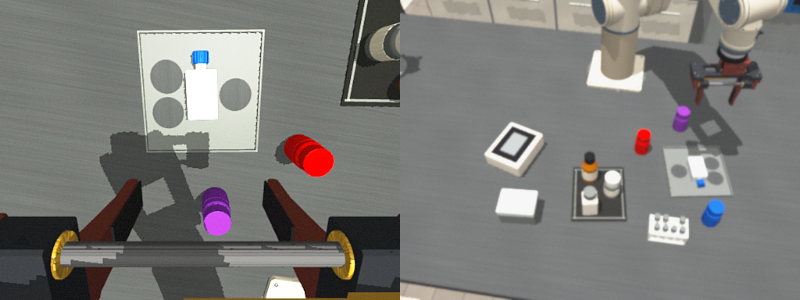

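Left: the flask lies alone at (201,90) with the three spots empty. Right: all three blockers stand upright on the mat at (590,165), (590,200) and (612,182). Go for the flask.

Call:
move_arm(
  motion=[
    {"x": 0.02,"y": -0.003,"z": 0.02,"twist": -0.03,"fingers": 1},
    {"x": 0.04,"y": -0.003,"z": 0.04,"twist": -0.03,"fingers": 1},
    {"x": 0.054,"y": -0.003,"z": 0.07,"twist": -0.03,"fingers": 1},
    {"x": 0.054,"y": -0.003,"z": 0.1,"twist": -0.03,"fingers": 1},
    {"x": 0.054,"y": -0.003,"z": 0.13,"twist": -0.03,"fingers": 1},
    {"x": 0.054,"y": -0.003,"z": 0.15,"twist": -0.03,"fingers": 1},
    {"x": 0.054,"y": -0.003,"z": 0.17,"twist": -0.03,"fingers": 1},
    {"x": 0.054,"y": -0.003,"z": 0.18,"twist": -0.03,"fingers": 1},
    {"x": 0.054,"y": -0.003,"z": 0.18,"twist": -0.03,"fingers": 1},
    {"x": 0.054,"y": -0.003,"z": 0.18,"twist": -0.03,"fingers": 1},
  ],
)

```text
time_s: 22.02
eef_pos: [0.4625, 0.3224, 0.0694]
tool_rot: [0.996, 0.092, -0.0, 0.0]
ft_force: [-0.0, -0.6, -0.2]
opening: 0.0876
```

```bash
python3 go.py 462.9 321.2 10 10.6
```

```text
t 22.02 pos [462.5 322.4  69.4] yaw 10.55 open 87.6 q6 1.97 F [-0.  -0.6 -0.2]
[462.9 321.2  10.   10.6] -> [0.0002 0.0012 0.0594] twist -0.002 dist 0.059
```

Call:
move_arm(
  motion=[
    {"x": 0,"y": 0.001,"z": 0.02,"twist": 0,"fingers": 1},
    {"x": 0,"y": 0.001,"z": 0.04,"twist": 0,"fingers": 1},
    {"x": 0,"y": 0.001,"z": 0.052,"twist": 0,"fingers": 1},
    {"x": 0,"y": 0.001,"z": 0.058,"twist": 0,"fingers": 1},
    {"x": 0,"y": 0.001,"z": 0.059,"twist": 0,"fingers": 1},
    {"x": 0,"y": 0.001,"z": 0.059,"twist": 0,"fingers": 0.5},
    {"x": 0,"y": 0.001,"z": 0.059,"twist": 0,"fingers": 0.3},
    {"x": 0,"y": 0.001,"z": 0.059,"twist": 0,"fingers": 0.2},
    {"x": 0,"y": 0.001,"z": 0.059,"twist": 0,"fingers": 0},
    {"x": 0,"y": 0.001,"z": 0.059,"twist": 0,"fingers": -1},
  ],
  force=15,
)

```text
time_s: 22.85
eef_pos: [0.4629, 0.3217, 0.011]
tool_rot: [0.996, 0.092, 0.0, -0.0]
ft_force: [0.0, -0.3, -0.3]
opening: 0.0579
```

Call:
move_arm(
  motion=[
    {"x": 0,"y": 0,"z": 0,"twist": 0,"fingers": -1},
    {"x": 0,"y": 0,"z": 0,"twist": 0,"fingers": -1},
    {"x": 0,"y": 0,"z": 0,"twist": 0,"fingers": -1},
    {"x": 0,"y": 0,"z": 0,"twist": 0,"fingers": -1},
    {"x": 0,"y": 0,"z": -0.005,"twist": 0,"fingers": -1},
    {"x": 0,"y": 0,"z": -0.02,"twist": 0,"fingers": -1},
    {"x": 0,"y": 0,"z": -0.04,"twist": 0,"fingers": -1},
    {"x": 0,"y": 0,"z": -0.06,"twist": 0,"fingers": -1},
    {"x": 0,"y": 0,"z": -0.08,"twist": 0,"fingers": -1},
    {"x": 0,"y": 0,"z": -0.1,"twist": 0,"fingers": -1},
  ],
)

```text
time_s: 23.68
eef_pos: [0.4623, 0.3213, 0.1115]
tool_rot: [0.996, 0.092, -0.0, 0.0]
ft_force: [-0.1, 1.2, 0.5]
opening: 0.0004
```

```bash
python3 go.py 410 150 200 0 440 -150 200 -17 484.3 -290.2 200 -17
```

```text
t 23.68 pos [462.3 321.3 111.5] yaw 10.56 open 0.4 q6 1.97 F [-0.1  1.2  0.5]
[410. 150. 200.   0.] -> [-0.0829  0.1588 -0.0885] twist 0.369 dist 0.2
[ 440. -150.  200.  -17.] -> [-0.1083  0.4593 -0.0884] twist 0.962 dist 0.48
[ 484.3 -290.2  200.   -17. ] -> [-0.0905  0.6052 -0.0884] twist 0.962 dist 0.618
```

The fingers closed empty, so I look.

```bash
python3 w.py w3
python3 - <<'E'
from h import *
c=save('side','d2');s=save('scene','s2')
cv2.imwrite('pics/v3.png',cv2.hconcat([cv2.resize(c['color'][240:370,120:290],(400,306)),cv2.resize(s['color'][165:265,320:450],(400,306))]))
E
```

```text
0.083 [449 342  41  13] [382.  134.1] [13.5 32.7] 9.5 0.0869
0.027 [229 116  59 120] [476.  325.8] [105.9  50.1] 11.1 0.033
0.027 [411 266  52  42] [407.2 145. ] [23.8 50.2] 51.8 0.034
```

View pics/v3.png

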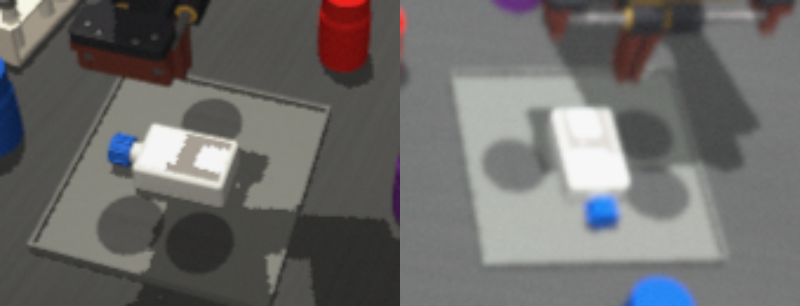

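View pics/w3.png

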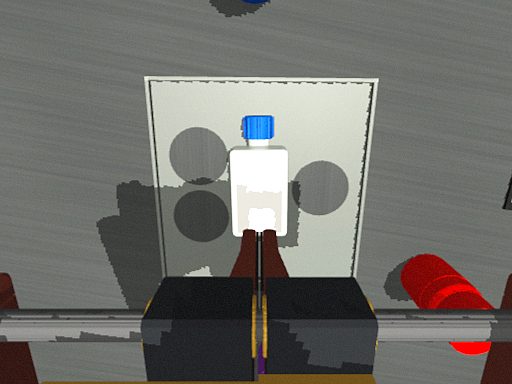

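The flask is still flat and level; it only slid about 2 mm. I try again lower, with more force and a check before lifting.

```bash
python3 go.py 462.8 322.9 60 10.6
```

```text
t 23.83 pos [463.5 322.1 112. ] yaw 10.56 open 0.6 q6 1.97 F [ 0.2  0.6 -0.7]
[462.8 322.9  60.   10.6] -> [-0.0007 -0.0008  0.052 ] twist -0.001 dist 0.052
```

Call:
move_arm(
  motion=[
    {"x": 0.001,"y": -0.002,"z": 0,"twist": 0,"fingers": 1},
    {"x": 0.001,"y": -0.002,"z": 0,"twist": 0,"fingers": 1},
    {"x": 0.001,"y": -0.002,"z": 0,"twist": 0,"fingers": 1},
    {"x": 0.001,"y": -0.002,"z": 0,"twist": 0,"fingers": 1},
    {"x": 0.001,"y": -0.002,"z": 0,"twist": 0,"fingers": 1},
    {"x": 0.001,"y": -0.002,"z": 0,"twist": 0,"fingers": 1},
    {"x": 0.001,"y": -0.002,"z": 0,"twist": 0,"fingers": 1},
    {"x": 0.001,"y": -0.002,"z": 0,"twist": 0,"fingers": 1},
    {"x": 0.001,"y": -0.002,"z": 0,"twist": 0,"fingers": 1},
    {"x": 0.001,"y": -0.002,"z": 0,"twist": 0,"fingers": 1},
  ],
  force=25,
)

```text
time_s: 24.67
eef_pos: [0.4632, 0.3237, 0.1104]
tool_rot: [0.996, 0.092, 0.0, -0.0]
ft_force: [-0.0, -0.5, -0.9]
opening: 0.0636
```

```bash
python3 go.py 462.8 322.9 7 10.6
```

```text
t 24.67 pos [463.2 323.7 110.4] yaw 10.56 open 63.6 q6 1.98 F [-0.  -0.5 -0.9]
[462.8 322.9   7.   10.6] -> [-0.0006  0.0007  0.1034] twist -0.001 dist 0.103
```

Call:
move_arm(
  motion=[
    {"x": 0,"y": 0,"z": 0,"twist": 0,"fingers": 1},
    {"x": 0,"y": 0,"z": 0.01,"twist": 0,"fingers": 1},
    {"x": 0,"y": 0,"z": 0.025,"twist": 0,"fingers": 1},
    {"x": 0,"y": 0,"z": 0.04,"twist": 0,"fingers": 1},
    {"x": 0,"y": 0,"z": 0.06,"twist": 0,"fingers": 1},
    {"x": 0,"y": 0,"z": 0.08,"twist": 0,"fingers": 1},
    {"x": 0,"y": 0,"z": 0.094,"twist": 0,"fingers": 1},
    {"x": 0,"y": 0,"z": 0.1,"twist": 0,"fingers": 1},
    {"x": 0,"y": 0,"z": 0.103,"twist": 0,"fingers": 1},
    {"x": 0,"y": 0,"z": 0.103,"twist": 0,"fingers": 1},
  ],
)

```text
time_s: 25.5
eef_pos: [0.463, 0.3235, 0.0068]
tool_rot: [0.996, 0.092, -0.0, 0.0]
ft_force: [0.7, -0.2, 0.3]
opening: 0.088
```

Call:
move_arm(
  motion=[
    {"x": 0,"y": 0,"z": 0,"twist": 0,"fingers": -1},
    {"x": 0,"y": 0,"z": 0,"twist": 0,"fingers": -1},
    {"x": 0,"y": 0,"z": 0,"twist": 0,"fingers": -1},
    {"x": 0,"y": 0,"z": 0,"twist": 0,"fingers": -1},
    {"x": 0,"y": 0,"z": 0,"twist": 0,"fingers": -1},
    {"x": 0,"y": 0,"z": 0,"twist": 0,"fingers": -1},
    {"x": 0,"y": 0,"z": 0,"twist": 0,"fingers": -1},
    {"x": 0,"y": 0,"z": 0,"twist": 0,"fingers": -1},
    {"x": 0,"y": 0,"z": 0,"twist": 0,"fingers": -1},
    {"x": 0,"y": 0,"z": 0,"twist": 0,"fingers": -1},
  ],
)

```text
time_s: 26.33
eef_pos: [0.4633, 0.3237, 0.0077]
tool_rot: [0.996, 0.092, 0.0, -0.0]
ft_force: [0.1, -1.0, 4.5]
opening: 0.0497
```

```bash
python3 go.py 462.8 322.9 7 10.6
```

```text
t 26.33 pos [463.3 323.7   7.7] yaw 10.56 open 49.7 q6 1.98 F [ 0.1 -1.   4.5]
[462.8 322.9   7.   10.6] -> [-0.0007  0.0007  0.0007] twist -0.001 dist 0.001
```

Held at 49.7 mm. Lift slowly.

Call:
move_arm(
  motion=[
    {"x": 0,"y": 0,"z": -0.002,"twist": 0,"fingers": -1},
    {"x": 0,"y": 0,"z": -0.006,"twist": 0,"fingers": -1},
    {"x": 0,"y": 0,"z": -0.012,"twist": 0,"fingers": -1},
    {"x": 0,"y": 0,"z": -0.02,"twist": 0,"fingers": -1},
    {"x": 0,"y": 0,"z": -0.03,"twist": 0,"fingers": -1},
    {"x": 0,"y": 0,"z": -0.045,"twist": 0,"fingers": -1},
    {"x": 0,"y": 0,"z": -0.06,"twist": 0,"fingers": -1},
    {"x": 0,"y": 0,"z": -0.08,"twist": 0,"fingers": -1},
    {"x": 0,"y": 0,"z": -0.1,"twist": 0,"fingers": -1},
    {"x": 0,"y": 0,"z": -0.12,"twist": 0,"fingers": -1},
  ],
)

```text
time_s: 27.17
eef_pos: [0.4632, 0.3236, 0.1292]
tool_rot: [0.996, 0.092, 0.0, -0.0]
ft_force: [0.2, 0.2, -0.7]
opening: 0.0494
```

```bash
python3 go.py 410 150 200 0 440 -150 200 -17; python3 w.py w4
```

```text
t 27.17 pos [463.2 323.6 129.2] yaw 10.56 open 49.4 q6 1.98 F [ 0.2  0.2 -0.7]
[410. 150. 200.   0.] -> [-0.0841  0.1609 -0.0708] twist 0.369 dist 0.195
[ 440. -150.  200.  -17.] -> [-0.1096  0.4613 -0.0709] twist 0.962 dist 0.479
0.083 [460 293  31  15] [416.  130.5] [27.5 10.2] 67.8 0.0868
0.027 [406 258  47  19] [415.  143.7] [12.5 42.9] 31.5 0.0337
0.027 [259 342  46  24] [285.6 267. ] [23.4 50. ] 13.5 0.0343
```

View pics/w4.png

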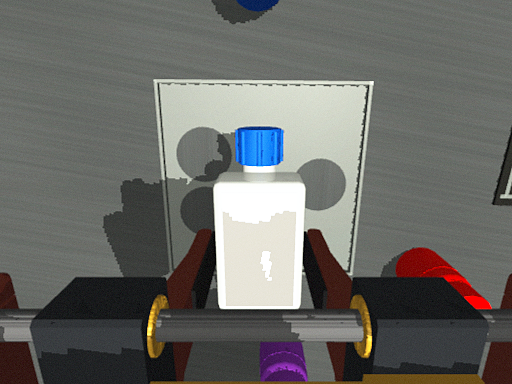

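The flask is held, with its body at (258,240) and cap at (260,146). I check its tilt and its offset in the grip.

```bash
cat > t.py <<'E'
import sys
from h import *
n,zc=sys.argv[1],float(sys.argv[2])
c=dict(np.load(f'pics/{n}.npz')); T=c['tool_from_camera']; P=cloud(c,T)  # tool frame, z down
m=(abs(P[...,2]+zc)<.012)&(abs(P[...,1])<.04)&(abs(P[...,0])<.1)&(c['color'].min(2)>90)
k,l,s,_=cv2.connectedComponentsWithStats(m.astype(np.uint8)); i=1+s[1:,4].argmax(); print(s[i])
p=P[l==i]; A=np.c_[p[:,:2],np.ones(len(p))]; co=np.linalg.lstsq(A,p[:,2],rcond=None)[0]
r=cv2.minAreaRect(p[:,:2].astype(np.float32)*1000); print('tilt x,y',co[:2],'z0',co[2],'x range',np.percentile(p[:,0],[1,99]),'y',np.percentile(p[:,1],[1,99]),r)
E
python3 t.py w4 .026
```

```text
[  213   165    92   143 11723]
tilt x,y [ 2.97788933e-02 -8.80972839e-05] z0 -0.025158053261488914 x range [-0.03681866  0.04448158] y [-0.02552378  0.02264398] ((4.3687896728515625, -1.5369892120361328), (85.71251678466797, 49.868412017822266), 0.06546185910701752)
```

Call:
move_arm(
  motion=[
    {"x": -0.008,"y": 0.016,"z": -0.01,"twist": 0.04,"fingers": -1},
    {"x": -0.016,"y": 0.032,"z": -0.02,"twist": 0.08,"fingers": -1},
    {"x": -0.024,"y": 0.048,"z": -0.03,"twist": 0.12,"fingers": -1},
    {"x": -0.034,"y": 0.065,"z": -0.04,"twist": 0.16,"fingers": -1},
    {"x": -0.042,"y": 0.081,"z": -0.05,"twist": 0.2,"fingers": -1},
    {"x": -0.05,"y": 0.097,"z": -0.06,"twist": 0.24,"fingers": -1},
    {"x": -0.058,"y": 0.113,"z": -0.07,"twist": 0.28,"fingers": -1},
    {"x": -0.067,"y": 0.129,"z": -0.07,"twist": 0.31,"fingers": -1},
    {"x": -0.075,"y": 0.145,"z": -0.07,"twist": 0.34,"fingers": -1},
    {"x": -0.084,"y": 0.161,"z": -0.07,"twist": 0.37,"fingers": -1},
  ],
)

```text
time_s: 28.05
eef_pos: [0.41, 0.1493, 0.198]
tool_rot: [1.0, -0.001, 0.001, -0.0]
ft_force: [-0.1, -0.3, -1.6]
opening: 0.05
```

```bash
python3 go.py 430 -100 200 -17
```

```text
t 28.05 pos [410.  149.3 198. ] yaw -0.07 open 50.0 q6 1.89 F [-0.1 -0.3 -1.6]
[ 430. -100.  200.  -17.] -> [ 0.0204  0.2492 -0.0021] twist 0.591 dist 0.25
```

Call:
move_arm(
  motion=[
    {"x": 0.002,"y": 0.025,"z": 0,"twist": 0.06,"fingers": -1},
    {"x": 0.004,"y": 0.05,"z": 0,"twist": 0.12,"fingers": -1},
    {"x": 0.006,"y": 0.075,"z": 0,"twist": 0.18,"fingers": -1},
    {"x": 0.008,"y": 0.1,"z": 0,"twist": 0.24,"fingers": -1},
    {"x": 0.01,"y": 0.125,"z": 0,"twist": 0.3,"fingers": -1},
    {"x": 0.012,"y": 0.15,"z": 0,"twist": 0.36,"fingers": -1},
    {"x": 0.014,"y": 0.175,"z": 0,"twist": 0.42,"fingers": -1},
    {"x": 0.016,"y": 0.2,"z": 0,"twist": 0.48,"fingers": -1},
    {"x": 0.018,"y": 0.225,"z": 0,"twist": 0.54,"fingers": -1},
    {"x": 0.02,"y": 0.249,"z": 0,"twist": 0.59,"fingers": -1},
  ],
)

```text
time_s: 28.88
eef_pos: [0.4298, -0.1004, 0.1977]
tool_rot: [0.989, -0.148, 0.0, 0.0]
ft_force: [0.2, 0.4, -1.0]
opening: 0.0494
```

```bash
python3 go.py 481 -290.7 130 -17
```

```text
t 28.88 pos [ 429.8 -100.4  197.7] yaw -17.04 open 49.4 q6 1.61 F [ 0.2  0.4 -1. ]
[ 481.  -290.7  130.   -17. ] -> [0.1047 0.167  0.0678] twist -0.001 dist 0.208
```

Call:
move_arm(
  motion=[
    {"x": 0.015,"y": 0.024,"z": 0,"twist": 0,"fingers": -1},
    {"x": 0.03,"y": 0.048,"z": 0,"twist": 0,"fingers": -1},
    {"x": 0.045,"y": 0.072,"z": 0,"twist": 0,"fingers": -1},
    {"x": 0.06,"y": 0.096,"z": 0,"twist": 0,"fingers": -1},
    {"x": 0.075,"y": 0.12,"z": 0.01,"twist": 0,"fingers": -1},
    {"x": 0.09,"y": 0.144,"z": 0.025,"twist": 0,"fingers": -1},
    {"x": 0.1,"y": 0.16,"z": 0.04,"twist": 0,"fingers": -1},
    {"x": 0.105,"y": 0.167,"z": 0.055,"twist": 0,"fingers": -1},
    {"x": 0.105,"y": 0.167,"z": 0.068,"twist": 0,"fingers": -1},
    {"x": 0.105,"y": 0.167,"z": 0.068,"twist": 0,"fingers": -1},
  ],
)

```text
time_s: 29.72
eef_pos: [0.4801, -0.2891, 0.127]
tool_rot: [0.989, -0.148, -0.002, -0.001]
ft_force: [-0.5, 0.7, -0.4]
opening: 0.0492
```

```bash
python3 go.py 481 -290.7 65 -17
```

```text
t 29.72 pos [ 480.1 -289.1  127. ] yaw -17.0 open 49.2 q6 1.3 F [-0.5  0.7 -0.4]
[ 481.  -290.7   65.   -17. ] -> [0.0016 0.0014 0.062 ] twist -0.0 dist 0.062
```

Call:
move_arm(
  motion=[
    {"x": 0.0005,"y": 0.0005,"z": 0.01,"twist": 0,"fingers": -1},
    {"x": 0.0005,"y": 0.0005,"z": 0.025,"twist": 0,"fingers": -1},
    {"x": 0.0005,"y": 0.0005,"z": 0.04,"twist": 0,"fingers": -1},
    {"x": 0.0005,"y": 0.0005,"z": 0.05,"twist": 0,"fingers": -1},
    {"x": 0.0005,"y": 0.0005,"z": 0.056,"twist": 0,"fingers": -1},
    {"x": 0.0005,"y": 0.0005,"z": 0.06,"twist": 0,"fingers": -1},
    {"x": 0.0005,"y": 0.0005,"z": 0.062,"twist": 0,"fingers": -1},
    {"x": 0.0005,"y": 0.0005,"z": 0.063,"twist": 0,"fingers": -1},
    {"x": 0.0005,"y": 0.0005,"z": 0.064,"twist": 0,"fingers": -1},
    {"x": 0.0005,"y": 0.0005,"z": 0.064,"twist": 0,"fingers": -1},
  ],
)

```text
time_s: 30.55
eef_pos: [0.4824, -0.2902, 0.0657]
tool_rot: [0.989, -0.147, 0.0, 0.0]
ft_force: [0.7, -0.0, -1.0]
opening: 0.0492
```

```bash
python3 go.py 481 -290.7 65 -17
```

```text
t 30.55 pos [ 482.4 -290.2   65.7] yaw -16.94 open 49.2 q6 1.3 F [ 0.7 -0.  -1. ]
[ 481.  -290.7   65.   -17. ] -> [-0.0011  0.0009  0.0007] twist 0.002 dist 0.002
```

Lower 1.5 mm more, open, then rise.

Call:
move_arm(
  motion=[
    {"x": -0.001,"y": 0.0005,"z": 0.001,"twist": 0,"fingers": -1},
    {"x": -0.001,"y": 0.0005,"z": 0.0015,"twist": 0,"fingers": -1},
    {"x": -0.001,"y": 0.0005,"z": 0.0015,"twist": 0,"fingers": -1},
    {"x": -0.001,"y": 0.0005,"z": 0.0015,"twist": 0,"fingers": 0.4},
    {"x": -0.001,"y": 0.0005,"z": 0.0015,"twist": 0,"fingers": 0.8},
    {"x": -0.001,"y": 0.0005,"z": 0.0015,"twist": 0,"fingers": 1},
    {"x": -0.001,"y": 0.0005,"z": 0.0015,"twist": 0,"fingers": 1},
    {"x": -0.001,"y": 0.0005,"z": 0.0015,"twist": 0,"fingers": 1},
    {"x": -0.001,"y": 0.0005,"z": 0.0015,"twist": 0,"fingers": 1},
    {"x": -0.001,"y": 0.0005,"z": 0.0015,"twist": 0,"fingers": 1},
  ],
)

```text
time_s: 31.38
eef_pos: [0.481, -0.2902, 0.0639]
tool_rot: [0.989, -0.147, -0.0, -0.0]
ft_force: [-1.0, 0.3, -0.3]
opening: 0.0874
```

Call:
move_arm(
  motion=[
    {"x": 0,"y": 0,"z": 0,"twist": 0,"fingers": 1},
    {"x": 0,"y": 0,"z": -0.01,"twist": 0,"fingers": 1},
    {"x": 0,"y": 0,"z": -0.03,"twist": 0,"fingers": 1},
    {"x": 0,"y": 0,"z": -0.06,"twist": 0,"fingers": 1},
    {"x": 0,"y": 0,"z": -0.09,"twist": 0,"fingers": 1},
    {"x": 0,"y": 0,"z": -0.12,"twist": 0,"fingers": 1},
    {"x": 0,"y": 0,"z": -0.15,"twist": 0,"fingers": 1},
    {"x": 0,"y": 0,"z": -0.17,"twist": 0,"fingers": 1},
    {"x": 0,"y": 0,"z": -0.18,"twist": 0,"fingers": 1},
    {"x": 0,"y": 0,"z": -0.18,"twist": 0,"fingers": 1},
  ],
)

```text
time_s: 32.22
eef_pos: [0.4821, -0.291, 0.2468]
tool_rot: [0.989, -0.147, 0.002, 0.001]
ft_force: [0.2, 0.3, 0.4]
opening: 0.0878
```

```bash
python3 go.py 586.9 50.3 220 9.7 ; python3 w.py w5 >/dev/null
python3 - <<'E'
from h import *
c=dict(np.load('pics/w5.npz')); P=cloud(c,c['W'])
for n,P in (('w',P),('s',cloud(save('scene','s3')))):
    m=(abs(P[...,2]-.091)<.006)&(abs(P[...,0]-.485)<.09)&(abs(P[...,1]+.29)<.09)
    k,l,s,_=cv2.connectedComponentsWithStats(m.astype(np.uint8)); i=1+s[1:,4].argmax(); p=P[l==i]; r=cv2.minAreaRect(p[:,:2].astype(np.float32)*1000)
    A=np.c_[p[:,:2],np.ones(len(p))]; print(n,r,np.linalg.lstsq(A,p[:,2],rcond=None)[0][:2],np.median(p[:,2]))
E
```

```text
t 32.22 pos [ 482.1 -291.   246.8] yaw -16.94 open 87.8 q6 1.3 F [0.2 0.3 0.4]
[586.9  50.3 220.    9.7] -> [ 0.0006 -0.357   0.0264] twist -0.93 dist 0.358
w ((480.85137939453125, -288.3018798828125), (49.921836853027344, 78.26531982421875), 72.9978256225586) [-0.0022648   0.00113744] 0.08905430357378052
s ((492.1239013671875, -291.6313781738281), (50.34819793701172, 106.71224212646484), 73.44390869140625) [-0.03165561 -0.01318942] 0.09169129285628774
```

View pics/w5.png

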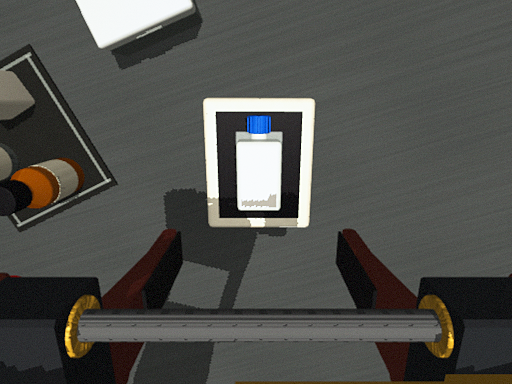

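The flask lies level on the window, body at (259,170), about 4 mm off centre with the angle right (limits 12 mm and 0.2 rad). Now I take the jar back.

Call:
move_arm(
  motion=[
    {"x": 0,"y": -0.035,"z": 0,"twist": -0.1,"fingers": 1},
    {"x": 0,"y": -0.07,"z": 0,"twist": -0.2,"fingers": 1},
    {"x": 0,"y": -0.105,"z": 0,"twist": -0.3,"fingers": 1},
    {"x": 0,"y": -0.14,"z": 0,"twist": -0.4,"fingers": 1},
    {"x": 0,"y": -0.175,"z": 0,"twist": -0.5,"fingers": 1},
    {"x": 0,"y": -0.21,"z": 0,"twist": -0.6,"fingers": 1},
    {"x": 0,"y": -0.245,"z": 0,"twist": -0.7,"fingers": 1},
    {"x": 0,"y": -0.28,"z": 0,"twist": -0.8,"fingers": 1},
    {"x": 0,"y": -0.315,"z": 0.01,"twist": -0.93,"fingers": 1},
    {"x": 0,"y": -0.35,"z": 0.02,"twist": -0.93,"fingers": 1},
  ],
)

```text
time_s: 33.15
eef_pos: [0.5824, 0.0463, 0.2219]
tool_rot: [0.996, 0.086, -0.001, -0.0]
ft_force: [0.6, -1.1, -0.1]
opening: 0.088
```

```bash
python3 go.py 586.9 50.3 62 9.7
```

```text
t 33.15 pos [582.4  46.3 221.9] yaw 9.9 open 88.0 q6 1.46 F [ 0.6 -1.1 -0.1]
[586.9  50.3  62.    9.7] -> [ 0.0055 -0.0031  0.1599] twist 0.007 dist 0.16
```

Call:
move_arm(
  motion=[
    {"x": 0.004,"y": -0.004,"z": 0.01,"twist": 0,"fingers": 1},
    {"x": 0.004,"y": -0.004,"z": 0.03,"twist": 0,"fingers": 1},
    {"x": 0.004,"y": -0.004,"z": 0.05,"twist": 0,"fingers": 1},
    {"x": 0.004,"y": -0.004,"z": 0.08,"twist": 0,"fingers": 1},
    {"x": 0.004,"y": -0.004,"z": 0.1,"twist": 0,"fingers": 1},
    {"x": 0.004,"y": -0.004,"z": 0.1,"twist": 0,"fingers": 1},
    {"x": 0.004,"y": -0.004,"z": 0.1,"twist": 0,"fingers": 1},
    {"x": 0.004,"y": -0.004,"z": 0.1,"twist": 0,"fingers": 1},
    {"x": 0.004,"y": -0.004,"z": 0.1,"twist": 0,"fingers": 1},
    {"x": 0.004,"y": -0.004,"z": 0.1,"twist": 0,"fingers": 1},
  ],
)

```text
time_s: 33.98
eef_pos: [0.5872, 0.0491, 0.1252]
tool_rot: [0.996, 0.084, 0.001, 0.0]
ft_force: [-0.2, 0.9, 0.2]
opening: 0.0878
```

```bash
python3 go.py 586.9 50.3 62 9.7
```

```text
t 33.98 pos [587.2  49.1 125.2] yaw 9.69 open 87.8 q6 1.46 F [-0.2  0.9  0.2]
[586.9  50.3  62.    9.7] -> [-0.0002 -0.0012  0.0632] twist -0.0 dist 0.063
```

Call:
move_arm(
  motion=[
    {"x": 0,"y": -0.001,"z": 0.02,"twist": 0,"fingers": 1},
    {"x": 0,"y": -0.001,"z": 0.045,"twist": 0,"fingers": 1},
    {"x": 0,"y": -0.001,"z": 0.06,"twist": 0,"fingers": 1},
    {"x": 0,"y": -0.001,"z": 0.063,"twist": 0,"fingers": 1},
    {"x": 0,"y": -0.001,"z": 0.063,"twist": 0,"fingers": 0.2},
    {"x": 0,"y": -0.001,"z": 0.063,"twist": 0,"fingers": 0.1},
    {"x": 0,"y": -0.001,"z": 0.063,"twist": 0,"fingers": 0},
    {"x": 0,"y": -0.001,"z": 0.063,"twist": 0,"fingers": -0.2},
    {"x": 0,"y": -0.001,"z": 0.063,"twist": 0,"fingers": -0.6},
    {"x": 0,"y": -0.001,"z": 0.063,"twist": 0,"fingers": -1},
  ],
)

```text
time_s: 34.82
eef_pos: [0.5865, 0.0502, 0.0616]
tool_rot: [0.996, 0.085, 0.001, -0.0]
ft_force: [-0.7, -0.9, 0.3]
opening: 0.0509
```

Call:
move_arm(
  motion=[
    {"x": 0,"y": 0,"z": 0,"twist": 0,"fingers": -1},
    {"x": 0,"y": 0,"z": 0,"twist": 0,"fingers": -1},
    {"x": 0,"y": 0,"z": 0,"twist": 0,"fingers": -1},
    {"x": 0,"y": 0,"z": -0.01,"twist": 0,"fingers": -1},
    {"x": 0,"y": 0,"z": -0.03,"twist": 0,"fingers": -1},
    {"x": 0,"y": 0,"z": -0.06,"twist": 0,"fingers": -1},
    {"x": 0,"y": 0,"z": -0.09,"twist": 0,"fingers": -1},
    {"x": 0,"y": 0,"z": -0.12,"twist": 0,"fingers": -1},
    {"x": 0,"y": 0,"z": -0.15,"twist": 0,"fingers": -1},
    {"x": 0,"y": 0,"z": -0.16,"twist": 0,"fingers": -1},
  ],
)

```text
time_s: 35.65
eef_pos: [0.588, 0.0504, 0.2258]
tool_rot: [0.996, 0.085, 0.003, 0.0]
ft_force: [1.3, 0.8, -0.8]
opening: 0.045
```

```bash
python3 go.py 470.8 264.2 220 9.7
```

```text
t 35.65 pos [588.   50.4 225.8] yaw 9.7 open 45.0 q6 1.47 F [ 1.3  0.8 -0.8]
[470.8 264.2 220.    9.7] -> [-0.0795 -0.2305  0.0051] twist 0.0 dist 0.244
```

Call:
move_arm(
  motion=[
    {"x": -0.01,"y": -0.028,"z": 0,"twist": 0,"fingers": -1},
    {"x": -0.02,"y": -0.056,"z": 0,"twist": 0,"fingers": -1},
    {"x": -0.03,"y": -0.084,"z": 0,"twist": 0,"fingers": -1},
    {"x": -0.04,"y": -0.112,"z": 0,"twist": 0,"fingers": -1},
    {"x": -0.05,"y": -0.14,"z": 0,"twist": 0,"fingers": -1},
    {"x": -0.06,"y": -0.168,"z": 0,"twist": 0,"fingers": -1},
    {"x": -0.068,"y": -0.195,"z": 0,"twist": 0,"fingers": -1},
    {"x": -0.075,"y": -0.218,"z": 0,"twist": 0,"fingers": -1},
    {"x": -0.079,"y": -0.23,"z": 0,"twist": 0,"fingers": -1},
    {"x": -0.079,"y": -0.23,"z": 0,"twist": 0,"fingers": -1},
  ],
)

```text
time_s: 36.48
eef_pos: [0.468, 0.2651, 0.2203]
tool_rot: [0.996, 0.086, -0.001, 0.0]
ft_force: [-0.5, 0.1, -0.6]
opening: 0.0454
```

```bash
python3 go.py 470.8 264.2 63.5 9.7
```

```text
t 36.48 pos [468.  265.1 220.3] yaw 9.86 open 45.4 q6 1.89 F [-0.5  0.1 -0.6]
[470.8 264.2  63.5   9.7] -> [0.0028 0.0014 0.1568] twist 0.006 dist 0.157
```

Call:
move_arm(
  motion=[
    {"x": 0.001,"y": 0,"z": 0.02,"twist": 0,"fingers": -1},
    {"x": 0.001,"y": 0,"z": 0.05,"twist": 0,"fingers": -1},
    {"x": 0.001,"y": 0,"z": 0.08,"twist": 0,"fingers": -1},
    {"x": 0.001,"y": 0,"z": 0.105,"twist": 0,"fingers": -1},
    {"x": 0.001,"y": 0,"z": 0.125,"twist": 0,"fingers": -1},
    {"x": 0.001,"y": 0,"z": 0.138,"twist": 0,"fingers": -1},
    {"x": 0.001,"y": 0,"z": 0.145,"twist": 0,"fingers": -1},
    {"x": 0.001,"y": 0,"z": 0.15,"twist": 0,"fingers": -1},
    {"x": 0.001,"y": 0,"z": 0.152,"twist": 0,"fingers": -1},
    {"x": 0.001,"y": 0,"z": 0.152,"twist": 0,"fingers": -1},
  ],
)

```text
time_s: 37.32
eef_pos: [0.4708, 0.2635, 0.069]
tool_rot: [0.996, 0.084, 0.0, -0.0]
ft_force: [0.6, -0.3, -0.8]
opening: 0.0449
```

```bash
python3 go.py 470.8 264.2 63 9.7
```

```text
t 37.32 pos [470.8 263.5  69. ] yaw 9.68 open 44.9 q6 1.89 F [ 0.6 -0.3 -0.8]
[470.8 264.2  63.    9.7] -> [ 0.0001 -0.0007  0.006 ] twist -0.001 dist 0.006
```

Call:
move_arm(
  motion=[
    {"x": 0,"y": 0,"z": 0.003,"twist": 0,"fingers": -1},
    {"x": 0,"y": 0,"z": 0.005,"twist": 0,"fingers": -1},
    {"x": 0,"y": 0,"z": 0.006,"twist": 0,"fingers": -1},
    {"x": 0,"y": 0,"z": 0.006,"twist": 0,"fingers": -1},
    {"x": 0,"y": 0,"z": 0.006,"twist": 0,"fingers": 0.4},
    {"x": 0,"y": 0,"z": 0.006,"twist": 0,"fingers": 0.7},
    {"x": 0,"y": 0,"z": 0.006,"twist": 0,"fingers": 0.7},
    {"x": 0,"y": 0,"z": 0.006,"twist": 0,"fingers": 0.7},
    {"x": 0,"y": 0,"z": 0.006,"twist": 0,"fingers": 0.7},
    {"x": 0,"y": 0,"z": 0.006,"twist": 0,"fingers": 0.7},
  ],
)

```text
time_s: 38.15
eef_pos: [0.4704, 0.2638, 0.063]
tool_rot: [0.996, 0.085, 0.0, -0.0]
ft_force: [-0.4, 0.5, -0.6]
opening: 0.0747
```

```bash
python3 go.py 470.8 264.2 210 9.7 656.9 -9.6 210 9.7
```

```text
t 38.15 pos [470.4 263.8  63. ] yaw 9.7 open 74.7 q6 1.89 F [-0.4  0.5 -0.6]
[470.8 264.2 210.    9.7] -> [ 0.0004 -0.0003 -0.147 ] twist 0.0 dist 0.147
[656.9  -9.6 210.    9.7] -> [ 0.1377  0.3009 -0.147 ] twist 0.0 dist 0.362
```

Call:
move_arm(
  motion=[
    {"x": 0,"y": 0,"z": -0.02,"twist": 0,"fingers": 0.7},
    {"x": 0,"y": 0,"z": -0.05,"twist": 0,"fingers": 0.8},
    {"x": 0,"y": 0,"z": -0.09,"twist": 0,"fingers": 1},
    {"x": 0,"y": 0,"z": -0.125,"twist": 0,"fingers": 1},
    {"x": 0.01,"y": 0.02,"z": -0.147,"twist": 0,"fingers": 1},
    {"x": 0.025,"y": 0.055,"z": -0.147,"twist": 0,"fingers": 1},
    {"x": 0.04,"y": 0.09,"z": -0.147,"twist": 0,"fingers": 1},
    {"x": 0.055,"y": 0.125,"z": -0.147,"twist": 0,"fingers": 1},
    {"x": 0.07,"y": 0.16,"z": -0.147,"twist": 0,"fingers": 1},
    {"x": 0.085,"y": 0.195,"z": -0.147,"twist": 0,"fingers": 1},
  ],
)

```text
time_s: 38.98
eef_pos: [0.5877, 0.0842, 0.2101]
tool_rot: [0.996, 0.085, 0.0, -0.0]
ft_force: [0.7, 0.1, 1.4]
opening: 0.0876
```

Call:
move_arm(
  motion=[
    {"x": 0.02,"y": 0.035,"z": 0,"twist": 0,"fingers": 1},
    {"x": 0.035,"y": 0.07,"z": 0,"twist": 0,"fingers": 1},
    {"x": 0.048,"y": 0.095,"z": 0,"twist": 0,"fingers": 1},
    {"x": 0.052,"y": 0.106,"z": 0,"twist": 0,"fingers": 1},
    {"x": 0.052,"y": 0.106,"z": 0.02,"twist": 0,"fingers": 1},
    {"x": 0.052,"y": 0.106,"z": 0.05,"twist": 0,"fingers": 1},
    {"x": 0.052,"y": 0.106,"z": 0.07,"twist": 0,"fingers": 1},
    {"x": 0.052,"y": 0.106,"z": 0.08,"twist": 0,"fingers": 1},
    {"x": 0.052,"y": 0.106,"z": 0.08,"twist": 0,"fingers": 1},
    {"x": 0.052,"y": 0.106,"z": 0.08,"twist": 0,"fingers": 1},
  ],
)

```text
time_s: 39.82
eef_pos: [0.6561, -0.0094, 0.13]
tool_rot: [0.996, 0.085, -0.0, -0.0]
ft_force: [-0.7, 0.1, 0.5]
opening: 0.0876
```

```bash
python3 go.py 656.9 -9.6 79.5 9.7
```

```text
t 39.82 pos [656.1  -9.4 130. ] yaw 9.73 open 87.6 q6 1.37 F [-0.7  0.1  0.5]
[656.9  -9.6  79.5   9.7] -> [0.0008 0.0004 0.0505] twist 0.001 dist 0.051
```

Call:
move_arm(
  motion=[
    {"x": 0.0005,"y": 0,"z": 0.015,"twist": 0,"fingers": 1},
    {"x": 0.0005,"y": 0,"z": 0.035,"twist": 0,"fingers": 1},
    {"x": 0.0005,"y": 0,"z": 0.048,"twist": 0,"fingers": 1},
    {"x": 0.0005,"y": 0,"z": 0.0505,"twist": 0,"fingers": 1},
    {"x": 0.0005,"y": 0,"z": 0.0505,"twist": 0,"fingers": 0},
    {"x": 0.0005,"y": 0,"z": 0.0505,"twist": 0,"fingers": -0.1},
    {"x": 0.0005,"y": 0,"z": 0.0505,"twist": 0,"fingers": -0.2},
    {"x": 0.0005,"y": 0,"z": 0.0505,"twist": 0,"fingers": -0.4},
    {"x": 0.0005,"y": 0,"z": 0.0505,"twist": 0,"fingers": -0.7},
    {"x": 0.0005,"y": 0,"z": 0.0505,"twist": 0,"fingers": -1},
  ],
)

```text
time_s: 40.65
eef_pos: [0.657, -0.0098, 0.0799]
tool_rot: [0.996, 0.085, 0.0, 0.0]
ft_force: [0.1, 0.2, -0.6]
opening: 0.0515
```

Call:
move_arm(
  motion=[
    {"x": 0,"y": 0,"z": 0,"twist": 0,"fingers": -1},
    {"x": 0,"y": 0,"z": 0,"twist": 0,"fingers": -1},
    {"x": 0,"y": 0,"z": 0,"twist": 0,"fingers": -1},
    {"x": 0,"y": 0,"z": 0,"twist": 0,"fingers": -1},
    {"x": 0,"y": 0,"z": -0.01,"twist": 0,"fingers": -1},
    {"x": 0,"y": 0,"z": -0.03,"twist": 0,"fingers": -1},
    {"x": 0,"y": 0,"z": -0.06,"twist": 0,"fingers": -1},
    {"x": 0,"y": 0,"z": -0.09,"twist": 0,"fingers": -1},
    {"x": 0,"y": 0,"z": -0.12,"twist": 0,"fingers": -1},
    {"x": 0,"y": 0,"z": -0.15,"twist": 0,"fingers": -1},
  ],
)

```text
time_s: 41.48
eef_pos: [0.6561, -0.0097, 0.2311]
tool_rot: [0.996, 0.085, -0.0, -0.0]
ft_force: [1.1, 0.0, -1.7]
opening: 0.0367
```

```bash
python3 go.py 482 383.5 235 9.7
```

```text
t 41.48 pos [656.1  -9.7 231.1] yaw 9.7 open 36.7 q6 1.37 F [ 1.1  0.  -1.7]
[482.  383.5 235.    9.7] -> [-0.1054 -0.4169 -0.0038] twist 0.0 dist 0.43
```

Call:
move_arm(
  motion=[
    {"x": -0.005,"y": -0.02,"z": 0,"twist": 0,"fingers": -1},
    {"x": -0.014,"y": -0.055,"z": 0,"twist": 0,"fingers": -1},
    {"x": -0.023,"y": -0.09,"z": 0,"twist": 0,"fingers": -1},
    {"x": -0.032,"y": -0.125,"z": 0,"twist": 0,"fingers": -1},
    {"x": -0.041,"y": -0.16,"z": 0,"twist": 0,"fingers": -1},
    {"x": -0.05,"y": -0.195,"z": 0,"twist": 0,"fingers": -1},
    {"x": -0.058,"y": -0.23,"z": 0,"twist": 0,"fingers": -1},
    {"x": -0.067,"y": -0.265,"z": 0,"twist": 0,"fingers": -1},
    {"x": -0.076,"y": -0.3,"z": 0,"twist": 0,"fingers": -1},
    {"x": -0.085,"y": -0.335,"z": 0,"twist": 0,"fingers": -1},
  ],
)

```text
time_s: 42.32
eef_pos: [0.5152, 0.3075, 0.2298]
tool_rot: [0.996, 0.085, -0.0, 0.0]
ft_force: [-0.3, 0.0, -1.8]
opening: 0.0367
```

Call:
move_arm(
  motion=[
    {"x": -0.008,"y": -0.03,"z": 0,"twist": 0,"fingers": -1},
    {"x": -0.015,"y": -0.06,"z": 0,"twist": 0,"fingers": -1},
    {"x": -0.02,"y": -0.077,"z": 0,"twist": 0,"fingers": -1},
    {"x": -0.02,"y": -0.082,"z": 0.01,"twist": 0,"fingers": -1},
    {"x": -0.02,"y": -0.082,"z": 0.03,"twist": 0,"fingers": -1},
    {"x": -0.02,"y": -0.082,"z": 0.06,"twist": 0,"fingers": -1},
    {"x": -0.02,"y": -0.082,"z": 0.09,"twist": 0,"fingers": -1},
    {"x": -0.02,"y": -0.082,"z": 0.115,"twist": 0,"fingers": -1},
    {"x": -0.02,"y": -0.082,"z": 0.13,"twist": 0,"fingers": -1},
    {"x": -0.02,"y": -0.082,"z": 0.135,"twist": 0,"fingers": -1},
  ],
)

```text
time_s: 43.15
eef_pos: [0.4813, 0.3814, 0.091]
tool_rot: [0.996, 0.084, -0.002, 0.002]
ft_force: [0.3, -0.7, -2.9]
opening: 0.0373
```

```bash
python3 go.py 482 383.5 80.5 9.7
```

```text
t 43.15 pos [481.3 381.4  91. ] yaw 9.67 open 37.3 q6 2.05 F [ 0.3 -0.7 -2.9]
[482.  383.5  80.5   9.7] -> [ 0.0011 -0.002   0.0105] twist -0.001 dist 0.011
```

Call:
move_arm(
  motion=[
    {"x": 0,"y": -0.001,"z": 0.003,"twist": 0,"fingers": -1},
    {"x": 0,"y": -0.001,"z": 0.006,"twist": 0,"fingers": -1},
    {"x": 0,"y": -0.001,"z": 0.009,"twist": 0,"fingers": -1},
    {"x": 0,"y": -0.001,"z": 0.01,"twist": 0,"fingers": -1},
    {"x": 0,"y": -0.001,"z": 0.011,"twist": 0,"fingers": -1},
    {"x": 0,"y": -0.001,"z": 0.011,"twist": 0,"fingers": -1},
    {"x": 0,"y": -0.001,"z": 0.011,"twist": 0,"fingers": -1},
    {"x": 0,"y": -0.001,"z": 0.011,"twist": 0,"fingers": -1},
    {"x": 0,"y": -0.001,"z": 0.011,"twist": 0,"fingers": -1},
    {"x": 0,"y": -0.001,"z": 0.011,"twist": 0,"fingers": -1},
  ],
)

```text
time_s: 43.98
eef_pos: [0.4828, 0.3846, 0.0835]
tool_rot: [0.996, 0.085, 0.0, -0.0]
ft_force: [0.6, -0.0, -2.6]
opening: 0.0369
```

```bash
python3 go.py 482 383.5 80.5 9.7
```

```text
t 43.98 pos [482.8 384.6  83.5] yaw 9.7 open 36.9 q6 2.05 F [ 0.6 -0.  -2.6]
[482.  383.5  80.5   9.7] -> [-0.001  0.001  0.003] twist 0.0 dist 0.003
```

Call:
move_arm(
  motion=[
    {"x": -0.0005,"y": 0.0005,"z": 0.001,"twist": 0,"fingers": -1},
    {"x": -0.0005,"y": 0.0005,"z": 0.002,"twist": 0,"fingers": -1},
    {"x": -0.0005,"y": 0.0005,"z": 0.003,"twist": 0,"fingers": -1},
    {"x": -0.0005,"y": 0.0005,"z": 0.003,"twist": 0,"fingers": -1},
    {"x": -0.0005,"y": 0.0005,"z": 0.003,"twist": 0,"fingers": 0.3},
    {"x": -0.0005,"y": 0.0005,"z": 0.003,"twist": 0,"fingers": 0.5},
    {"x": -0.0005,"y": 0.0005,"z": 0.003,"twist": 0,"fingers": 0.5},
    {"x": -0.0005,"y": 0.0005,"z": 0.003,"twist": 0,"fingers": 0.5},
    {"x": -0.0005,"y": 0.0005,"z": 0.003,"twist": 0,"fingers": 0.5},
    {"x": -0.0005,"y": 0.0005,"z": 0.003,"twist": 0,"fingers": 0.5},
  ],
)

```text
time_s: 44.82
eef_pos: [0.4824, 0.384, 0.0804]
tool_rot: [0.996, 0.085, 0.0, -0.0]
ft_force: [-0.6, 0.2, 0.2]
opening: 0.0659
```

```bash
python3 go.py 538.3 -28 220 9.7
```

```text
t 44.82 pos [482.4 384.   80.4] yaw 9.7 open 65.9 q6 2.05 F [-0.6  0.2  0.2]
[538.3 -28.  220.    9.7] -> [-0.0143  0.4156 -0.1396] twist 0.0 dist 0.439
```

Call:
move_arm(
  motion=[
    {"x": 0,"y": 0,"z": -0.02,"twist": 0,"fingers": 0.5},
    {"x": 0,"y": 0,"z": -0.05,"twist": 0,"fingers": 0.8},
    {"x": 0,"y": 0,"z": -0.09,"twist": 0,"fingers": 1},
    {"x": 0,"y": 0,"z": -0.125,"twist": 0,"fingers": 1},
    {"x": 0,"y": 0.03,"z": -0.14,"twist": 0,"fingers": 1},
    {"x": 0,"y": 0.07,"z": -0.14,"twist": 0,"fingers": 1},
    {"x": 0,"y": 0.11,"z": -0.14,"twist": 0,"fingers": 1},
    {"x": 0,"y": 0.15,"z": -0.14,"twist": 0,"fingers": 1},
    {"x": 0,"y": 0.19,"z": -0.14,"twist": 0,"fingers": 1},
    {"x": 0,"y": 0.23,"z": -0.14,"twist": 0,"fingers": 1},
  ],
)

```text
time_s: 45.65
eef_pos: [0.521, 0.1556, 0.2206]
tool_rot: [0.996, 0.085, 0.0, -0.0]
ft_force: [0.8, 0.2, -0.9]
opening: 0.088
```

Call:
move_arm(
  motion=[
    {"x": -0.003,"y": 0.035,"z": 0,"twist": 0,"fingers": 1},
    {"x": -0.006,"y": 0.07,"z": 0,"twist": 0,"fingers": 1},
    {"x": -0.009,"y": 0.105,"z": 0,"twist": 0,"fingers": 1},
    {"x": -0.012,"y": 0.14,"z": 0,"twist": 0,"fingers": 1},
    {"x": -0.014,"y": 0.17,"z": 0,"twist": 0,"fingers": 1},
    {"x": -0.014,"y": 0.186,"z": 0,"twist": 0,"fingers": 1},
    {"x": -0.014,"y": 0.186,"z": 0.02,"twist": 0,"fingers": 1},
    {"x": -0.014,"y": 0.186,"z": 0.05,"twist": 0,"fingers": 1},
    {"x": -0.014,"y": 0.186,"z": 0.07,"twist": 0,"fingers": 1},
    {"x": -0.014,"y": 0.186,"z": 0.08,"twist": 0,"fingers": 1},
  ],
)

```text
time_s: 46.48
eef_pos: [0.537, -0.0286, 0.138]
tool_rot: [0.996, 0.084, -0.002, -0.0]
ft_force: [-0.6, -0.5, 0.3]
opening: 0.088
```

```bash
python3 go.py 538.3 -28 90.5 9.7
```

```text
t 46.48 pos [537.  -28.6 138. ] yaw 9.67 open 88.0 q6 1.33 F [-0.6 -0.5  0.3]
[538.3 -28.   90.5   9.7] -> [ 0.0016 -0.0003  0.0475] twist -0.001 dist 0.048
```

Call:
move_arm(
  motion=[
    {"x": 0.0005,"y": 0,"z": 0.015,"twist": 0,"fingers": 1},
    {"x": 0.0005,"y": 0,"z": 0.035,"twist": 0,"fingers": 1},
    {"x": 0.0005,"y": 0,"z": 0.046,"twist": 0,"fingers": 1},
    {"x": 0.0005,"y": 0,"z": 0.0485,"twist": 0,"fingers": 1},
    {"x": 0.0005,"y": 0,"z": 0.0485,"twist": 0,"fingers": 0},
    {"x": 0.0005,"y": 0,"z": 0.0485,"twist": 0,"fingers": -0.1},
    {"x": 0.0005,"y": 0,"z": 0.0485,"twist": 0,"fingers": -0.2},
    {"x": 0.0005,"y": 0,"z": 0.0485,"twist": 0,"fingers": -0.4},
    {"x": 0.0005,"y": 0,"z": 0.0485,"twist": 0,"fingers": -0.7},
    {"x": 0.0005,"y": 0,"z": 0.0485,"twist": 0,"fingers": -1},
  ],
)

```text
time_s: 47.32
eef_pos: [0.5395, -0.0284, 0.0925]
tool_rot: [0.996, 0.085, 0.0, 0.0]
ft_force: [-0.0, -0.4, -0.5]
opening: 0.0516
```

Call:
move_arm(
  motion=[
    {"x": 0,"y": 0,"z": 0,"twist": 0,"fingers": -1},
    {"x": 0,"y": 0,"z": 0,"twist": 0,"fingers": -1},
    {"x": 0,"y": 0,"z": 0,"twist": 0,"fingers": -1},
    {"x": 0,"y": 0,"z": 0,"twist": 0,"fingers": -1},
    {"x": 0,"y": 0,"z": 0,"twist": 0,"fingers": -1},
    {"x": 0,"y": 0,"z": -0.01,"twist": 0,"fingers": -1},
    {"x": 0,"y": 0,"z": -0.03,"twist": 0,"fingers": -1},
    {"x": 0,"y": 0,"z": -0.06,"twist": 0,"fingers": -1},
    {"x": 0,"y": 0,"z": -0.09,"twist": 0,"fingers": -1},
    {"x": 0,"y": 0,"z": -0.12,"twist": 0,"fingers": -1},
  ],
)

```text
time_s: 48.15
eef_pos: [0.5384, -0.0282, 0.2133]
tool_rot: [0.996, 0.085, -0.001, -0.0]
ft_force: [0.4, -0.5, -2.3]
opening: 0.0335
```

```bash
python3 go.py 418 373 245 9.7
```

```text
t 48.15 pos [538.4 -28.2 213.3] yaw 9.7 open 33.5 q6 1.33 F [ 0.4 -0.5 -2.3]
[418.  373.  245.    9.7] -> [-0.0511 -0.4158 -0.0315] twist 0.0 dist 0.42
```

Call:
move_arm(
  motion=[
    {"x": 0,"y": 0,"z": -0.03,"twist": 0,"fingers": -1},
    {"x": -0.003,"y": -0.03,"z": -0.032,"twist": 0,"fingers": -1},
    {"x": -0.007,"y": -0.065,"z": -0.032,"twist": 0,"fingers": -1},
    {"x": -0.011,"y": -0.1,"z": -0.032,"twist": 0,"fingers": -1},
    {"x": -0.015,"y": -0.135,"z": -0.032,"twist": 0,"fingers": -1},
    {"x": -0.02,"y": -0.17,"z": -0.032,"twist": 0,"fingers": -1},
    {"x": -0.025,"y": -0.205,"z": -0.032,"twist": 0,"fingers": -1},
    {"x": -0.03,"y": -0.24,"z": -0.032,"twist": 0,"fingers": -1},
    {"x": -0.034,"y": -0.275,"z": -0.032,"twist": 0,"fingers": -1},
    {"x": -0.038,"y": -0.31,"z": -0.032,"twist": 0,"fingers": -1},
  ],
)

```text
time_s: 48.98
eef_pos: [0.4482, 0.2722, 0.2444]
tool_rot: [0.996, 0.085, -0.0, 0.0]
ft_force: [0.9, -0.5, -2.3]
opening: 0.0329
```

Call:
move_arm(
  motion=[
    {"x": -0.004,"y": -0.03,"z": 0,"twist": 0,"fingers": -1},
    {"x": -0.008,"y": -0.06,"z": 0,"twist": 0,"fingers": -1},
    {"x": -0.011,"y": -0.085,"z": 0,"twist": 0,"fingers": -1},
    {"x": -0.013,"y": -0.1,"z": 0,"twist": 0,"fingers": -1},
    {"x": -0.013,"y": -0.106,"z": 0,"twist": 0,"fingers": -1},
    {"x": -0.013,"y": -0.106,"z": 0,"twist": 0,"fingers": -1},
    {"x": -0.013,"y": -0.106,"z": 0.02,"twist": 0,"fingers": -1},
    {"x": -0.013,"y": -0.106,"z": 0.05,"twist": 0,"fingers": -1},
    {"x": -0.013,"y": -0.106,"z": 0.08,"twist": 0,"fingers": -1},
    {"x": -0.013,"y": -0.106,"z": 0.1,"twist": 0,"fingers": -1},
  ],
)

```text
time_s: 49.82
eef_pos: [0.4182, 0.3709, 0.1418]
tool_rot: [0.996, 0.084, -0.001, 0.001]
ft_force: [0.7, -1.0, -2.8]
opening: 0.0335
```

```bash
python3 go.py 418 373 100 9.7
```

```text
t 49.82 pos [418.2 370.9 141.8] yaw 9.64 open 33.5 q6 2.11 F [ 0.7 -1.  -2.8]
[418.  373.  100.    9.7] -> [ 0.0002 -0.0021  0.0418] twist -0.002 dist 0.042
```

Call:
move_arm(
  motion=[
    {"x": 0,"y": -0.001,"z": 0.015,"twist": 0,"fingers": -1},
    {"x": 0,"y": -0.001,"z": 0.03,"twist": 0,"fingers": -1},
    {"x": 0,"y": -0.001,"z": 0.038,"twist": 0,"fingers": -1},
    {"x": 0,"y": -0.001,"z": 0.042,"twist": 0,"fingers": -1},
    {"x": 0,"y": -0.001,"z": 0.044,"twist": 0,"fingers": -1},
    {"x": 0,"y": -0.001,"z": 0.044,"twist": 0,"fingers": -1},
    {"x": 0,"y": -0.001,"z": 0.044,"twist": 0,"fingers": -1},
    {"x": 0,"y": -0.001,"z": 0.044,"twist": 0,"fingers": -1},
    {"x": 0,"y": -0.001,"z": 0.044,"twist": 0,"fingers": -1},
    {"x": 0,"y": -0.001,"z": 0.044,"twist": 0,"fingers": -1},
  ],
)

```text
time_s: 50.65
eef_pos: [0.4188, 0.3744, 0.1005]
tool_rot: [0.996, 0.085, 0.0, -0.0]
ft_force: [-0.4, 0.9, -1.3]
opening: 0.0334
```

```bash
python3 go.py 418 373 93 9.7
```

```text
t 50.65 pos [418.8 374.4 100.5] yaw 9.71 open 33.4 q6 2.11 F [-0.4  0.9 -1.3]
[418.  373.   93.    9.7] -> [-0.001   0.0012  0.0075] twist 0.0 dist 0.008
```

Call:
move_arm(
  motion=[
    {"x": -0.0005,"y": 0.001,"z": 0.003,"twist": 0,"fingers": -1},
    {"x": -0.0005,"y": 0.001,"z": 0.006,"twist": 0,"fingers": -1},
    {"x": -0.0005,"y": 0.001,"z": 0.0075,"twist": 0,"fingers": -1},
    {"x": -0.0005,"y": 0.001,"z": 0.008,"twist": 0,"fingers": -1},
    {"x": -0.0005,"y": 0.001,"z": 0.008,"twist": 0,"fingers": -1},
    {"x": -0.0005,"y": 0.001,"z": 0.008,"twist": 0,"fingers": -1},
    {"x": -0.0005,"y": 0.001,"z": 0.008,"twist": 0,"fingers": 0.2},
    {"x": -0.0005,"y": 0.001,"z": 0.008,"twist": 0,"fingers": 0.4},
    {"x": -0.0005,"y": 0.001,"z": 0.008,"twist": 0,"fingers": 0.4},
    {"x": -0.0005,"y": 0.001,"z": 0.008,"twist": 0,"fingers": 0.4},
  ],
)

```text
time_s: 51.48
eef_pos: [0.4182, 0.373, 0.0917]
tool_rot: [0.996, 0.085, -0.0, 0.0]
ft_force: [-0.3, 0.4, 0.4]
opening: 0.0564
```

Call:
move_arm(
  motion=[
    {"x": 0,"y": 0,"z": 0,"twist": 0,"fingers": 0.4},
    {"x": 0,"y": 0,"z": 0,"twist": 0,"fingers": 0.4},
    {"x": 0,"y": 0,"z": -0.01,"twist": 0,"fingers": 0.4},
    {"x": 0,"y": 0,"z": -0.03,"twist": 0,"fingers": 0.4},
    {"x": 0,"y": 0,"z": -0.06,"twist": 0,"fingers": 0.4},
    {"x": 0,"y": 0,"z": -0.1,"twist": 0,"fingers": 0.4},
    {"x": 0,"y": 0,"z": -0.14,"twist": 0,"fingers": 0.4},
    {"x": 0,"y": 0,"z": -0.18,"twist": 0,"fingers": 0.4},
    {"x": 0,"y": 0,"z": -0.2,"twist": 0,"fingers": 0.4},
    {"x": 0,"y": 0,"z": -0.2,"twist": 0,"fingers": 0.4},
  ],
)

```text
time_s: 52.32
eef_pos: [0.4204, 0.3749, 0.2985]
tool_rot: [0.996, 0.085, 0.004, -0.003]
ft_force: [0.6, 0.3, 0.2]
opening: 0.0618
```

```bash
python3 go.py 410 150 300 9.7
```

```text
t 52.32 pos [420.4 374.9 298.5] yaw 9.7 open 61.8 q6 2.11 F [0.6 0.3 0.2]
[410.  150.  300.    9.7] -> [-0.0482  0.22   -0.0031] twist 0.0 dist 0.225
```

Back to the first viewing pose, for a direct comparison with picture w1.

Call:
move_arm(
  motion=[
    {"x": -0.02,"y": 0.025,"z": 0,"twist": 0,"fingers": 1},
    {"x": -0.04,"y": 0.05,"z": 0,"twist": 0,"fingers": 1},
    {"x": -0.065,"y": 0.075,"z": 0,"twist": 0,"fingers": 1},
    {"x": -0.065,"y": 0.083,"z": 0,"twist": 0,"fingers": 1},
    {"x": -0.065,"y": 0.083,"z": 0,"twist": 0,"fingers": 1},
    {"x": -0.065,"y": 0.083,"z": 0,"twist": 0,"fingers": 1},
    {"x": -0.065,"y": 0.083,"z": 0,"twist": 0,"fingers": 1},
    {"x": -0.065,"y": 0.083,"z": 0,"twist": 0,"fingers": 1},
    {"x": -0.065,"y": 0.083,"z": 0,"twist": 0,"fingers": 1},
    {"x": -0.065,"y": 0.083,"z": 0,"twist": 0,"fingers": 1},
  ],
)

```text
time_s: 53.15
eef_pos: [0.3684, 0.2808, 0.2916]
tool_rot: [0.996, 0.085, -0.0, 0.0]
ft_force: [0.3, 0.6, 0.3]
opening: 0.0878
```

```bash
python3 w.py w6
python3 - <<'E'
from h import *
s=save('scene','s4');save('side','d4')
E
sed 's/s0/s4/;s/d0/d4/' m.py > m4.py; python3 m4.py | cut -c1-150
python3 -c "
import cv2
w=cv2.imread('pics/w6.png');s=cv2.imread('pics/s4.png');cv2.imwrite('pics/v6.png',cv2.hconcat([cv2.resize(w,(400,300)),cv2.resize(s,(400,300))]))"
```

```text
0.118 [169  96  31  32] [420.7 373.9] [32.7 32.2] 9.7 0.1229
0.1 [165  31  36  39] [483. 385.] [37.2 37. ] 56.1 0.1081
0.083 [270  62  39  42] [471.1 264.3] [44.9 44.1] 9.9 0.0911
0.083 [361 144  37  36] [398.6 134.2] [44.8 44.4] 14.1 0.087
0.083 [244 221  34  32] [272.  263.7] [44.4 44.6] 87.9 0.0867
0.027 [339 350  42  31] [36.2 52.6] [18.  90.7] 55.1 0.0338
s4 top@(146,186) max0.095 484 [ 491.5 -291.2] [ 51.8 107.6] ang 73.2 z 0.0923 mean [ 483.9 -288.7]
s4 top@(150,259) max0.077 1290 [ 699.7 -217.6] [ 80.  109.5] ang 3.8 z 0.0739 mean [ 700.7 -217.5]
s4 top@(408,203) max0.129 120 [419.9 372.7] [31.1 35.9] ang 85.6 z 0.1271 mean [420.7 372.9]
s4 top@(403,268) max0.094 272 [638.6 358.8] [45.5 44.9] ang 28.6 z 0.0906 mean [639.3 358. ]
s4 top@(332,285) max0.079 204 [700.7 205.6] [49.9 41. ] ang 1.3 z 0.076 mean [702.  205.2]
s4 top@(361,204) max0.098 202 [471.1 262.9] [44.3 45.2] ang 78.5 z 0.095 mean [471.3 263.2]
s4 top@(311,176) max0.094 178 [399.  132.4] [46.4 41.9] ang 5.1 z 0.0906 mean [398.3 131.8]
s4 top@(359,290) max0.079 151 [701.5 253.3] [48.2 42.1] ang 1.1 z 0.0762 mean 
[... 360 characters left out ...]
32.7] ang 36.3 z 0.1226 mean [418.1 375.6]
d4 top@(170,313) max0.109 315 [481.  385.4] [37.  36.8] ang 32.5 z 0.1076 mean [480.2 386.5]
d4 top@(320,61) max0.104 399 [ 616.7 -957.1] [133.7 201.1] ang 15.7 z 0.1011 mean [ 615.5 -956.1]
d4 top@(112,277) max0.088 345 [636.5 360. ] [43.7 45.3] ang 41.3 z 0.0864 mean [635.9 361.2]
d4 top@(209,271) max0.092 335 [469.6 265.3] [44.1 44.8] ang 28.0 z 0.0904 mean [468.5 266. ]
d4 top@(127,228) max0.074 304 [700.3 229.7] [50.6 90.8] ang 0.9 z 0.0719 mean [702.3 231.9]
d4 top@(267,242) max0.088 258 [396.9 133.9] [43.7 43.5] ang 24.8 z 0.0864 mean [395.9 135.1]
d4 top@(217,139) max0.073 411 [ 701.3 -216.6] [ 74.4 115.2] ang 5.2 z 0.07 mean [ 702.8 -210.9]
```

View pics/v6.png

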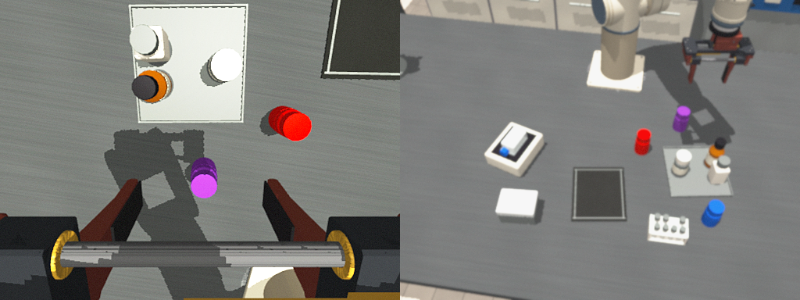

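All three are within about 2 mm of their start, and the rack and box have not moved. The flask-offset estimates range from 5 to 9 mm, so I check them in one image (w5): imager outline against flask outline.

Run:
```python
from m2 import *
c=dict(np.load('pics/w5.npz')); c['world_to_cam']=np.linalg.inv(c['W'])
g=c['color'].max(2).astype(int); mn=c['color'].min(2).astype(int)
# black top rectangle (holes filled): outer contour of dark region
dark=comp(g<90,(225,150)); rep(c,dark,.06,'black top')
box=(g>150); rep(c,comp(box,(211,150)),.06,'white frame')
body=comp(mn>150,(258,165)); rep(c,body,.09,'flask bright'); v,u=np.nonzero(body); print(u.min(),u.max(),v.min(),v.max())
cv2.imwrite('pics/w5c.png',cv2.resize(c['color'][85:240,190:330],None,fx=4,fy=4,interpolation=cv2.INTER_CUBIC))
```

```text
black top [ 485.4 -290.1] [ 98.7 128.1] 72.9
white frame [ 486.2 -290.5] [127.5 156.7] 73.0
flask bright [ 486.  -290.4] [49.2 87. ] 73.0
236 281 132 209
```

View pics/w5c.png

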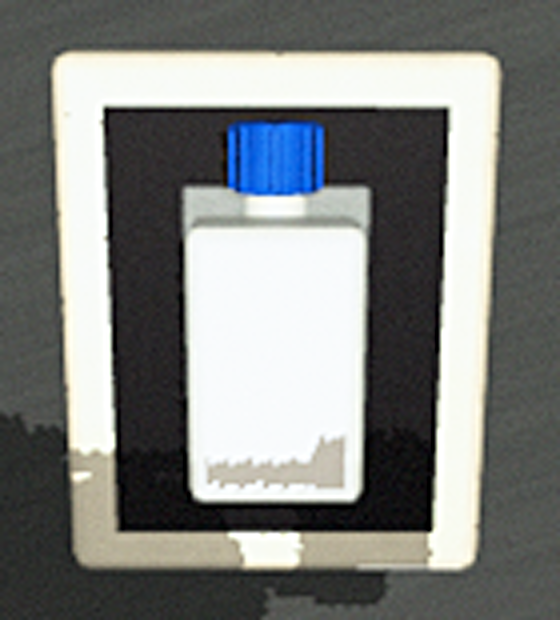

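Run:
```python
from m2 import *
c=dict(np.load('pics/w5.npz')); c['world_to_cam']=np.linalg.inv(c['W'])
u=190+276/4
f=lambda v,z: plane(c,np.array([u]),np.array([v]),np.array([z]))[0]*1000
d=np.array([np.cos(np.radians(-17)),np.sin(np.radians(-17)),0]); w=np.array([485.4,-290.1,0])
for v,z in((85+226/4,.09),(85+500/4,.09),(85+494/4,.09),(85+500/4,.06)): 
    p=f(v,z); print(v,z,np.round(p,1),'along',round((p-w)@d,1),'across',round((p-w)@[d[1],-d[0],0],1))
print('cam',np.round(c['W'][:3,3],3))
```

```text
141.5 0.09 [ 517.8 -300.7   90. ] along 34.1 across 0.6
210.0 0.09 [ 443.  -277.9   90. ] along -44.1 across 0.7
208.5 0.09 [ 444.8 -278.4   90. ] along -42.3 across 0.7
210.0 0.06 [ 432.9 -274.9   60. ] along -54.6 across 0.8
cam [ 0.558 -0.312  0.432]
```

```bash
python3 -c "
from h import bot
print(bot.job_done())"
```

```text
the job is handed in; nothing more can be done
None
```

The job is handed in. I stood the tall bottle, square bottle and jar on the mat, laid the flask on the imager's window, and put the three back on the tray. It took about 53 s of robot time. `job_done` gives no verdict, so these results are from my own camera checks.

**Blockers:** all three stand upright on the tray, each measured within about 2 mm of where it stood at the start (limit 15 mm). The tube rack and tip box show no movement, and the arm is clear of everything.

**Flask:**
- **Position:** it lies level, with its length along the window's to within about 0.01 rad. It sits about 5 mm off centre along the window's length (limit 12 mm).
- **Disagreement:** the wrist and scene cameras agree on 5 to 5.5 mm, while the side camera suggested 8 mm or a little more. I left it there because both are inside the limit.
- **Failed try:** the first grasp slipped off the flask's top and slid it about 2 mm on the tray, still level. The second, lower and firmer grasp held. In the grip it tilted about 0.03 rad.

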